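Load the bead drying rack and put the bead tools away

ROBOT

A 6-joint arm with a two-finger parallel gripper is mounted at the origin on a cart in front of the work surface, level with it; the furniture and walls round the work are solid. World frame = base frame: x ahead of the robot, y to its left, z up, the work surface at z = 0. Lengths are in mm, angles in rad, forces in N, time in s.
With the tool pointing down it reaches from about 275 to 1000 mm from the base axis. Payload 8.4 kg.
Tool frame: the origin (TCP) lies on the centre line of the jaws, within the pads' length; the fingertips stand r.tip_reach ahead of it and the grasp point (between the pads) lies 11 mm behind it (r.tip_reach is the distance from the TCP to the fingertips, in mm); z points along the fingers, y is the line along which they close (so a half turn about z gives the same grasp; the last joint's range is limited). The gripper opens to 85 mm and grips with 20 to 120 N. Pads are 22 mm wide; open, the fingers measure 114 mm over their backs; the gripper's body (76 mm by 85 mm) begins 54 mm behind the grasp point. The pads swing forward as they close: fully open they stand 13 mm farther back than shut.
Start: joints at [-1.258, 0.353, 1.633, -0, 1.155, -0.002], TCP at [193.515, -594.289, 212.081] pointing down, gripper open.
Joint ranges: [-2.63, 2.63], [-0.92, 2.1], [0.06, 2.66], [-1.3, 4.44], [0, 2.69], [-3.02, 3.02]. Speed limits (rad/s): [2.22, 2.22, 2.79, 3.14, 3.14, 3.14].

INTERFACE

Orientations are given as [roll, pitch, yaw] about the fixed x, y, z axes, in that order (R = Rz(yaw) Ry(pitch) Rx(roll)).
In Python, from rig import r gives the robot as it stands.
- The arm moves only by the tool carry_out, never from a script. Its argument "targets" is a list of rows, each an object with "dp": the shift along the tool's x, y, z in mm, a list of three; "yaw": the turn about the tool's z in degrees. A call has 1 to 12 rows; each row is the pose to reach, as a shift and turn from the pose commanded when the call began, along the tool's axes at that moment; what a row does not reach only later rows make up. A row lasts 1/8 s, in which the tool goes at most 62.5 mm and 10.7 degrees, less where a joint would pass 70% of its speed; a pose out of reach is approached as far as the arm can. A call with a gripper value outside its range is refused whole. "fingers" is the opening, from -1 (shut) to 1 (fully open), so that 0 is half open, set as the call begins (left out, the last holds). The fingers move at their own pace and stop on an object; "grip_force" is the grip in N (left out, the last holds). Time passes only in rows, so rows that repeat a pose let the fingers close. It gives the time, the measured TCP pose, the force, the opening and the grip force at its end, in the units of the state.
- r.sense(): the state, without advancing time (a new reading comes with each control period).
- r.grab_frame(name): name is "side" or "top" or "wrist"; returns the picture (400x640x3 uint8, red, green, blue); there is no depth.
- r.get_calibration(name): a dict with "fx", "fy", "cx", "cy" (pixels), "rvec" (rotation vector, rad) and "tvec" (3), from world to camera coordinates, as OpenCV has them. Camera axes: x right, y down, z forward; pixel columns grow to the right and rows downward; lengths in mm; the calibration is good to about 2 mm. The wrist camera is an equidistant fisheye: a pixel r from the principal point sees the ray r / f radians off the axis. A picture is of the moment at which its call begins: read the wrist's pose just before it. get_calibration takes no time and is no camera call; for the wrist camera it gives the pose at the moment of the call.
- r.sign_off(): hands the job in; it is judged then, once.
The state is a dict: "clock": time; "qpos": joint angles; "qvel": joint speeds; "joint_efforts": joint torques, N m; "eef_pos": TCP position; "tcp_rot": TCP orientation; "contact_force": force on the tool from outside, world axes, zero at the start; "wrist_torque": the same for the moment, N m; "opening": opening from 0.0 (shut) to 1.0 (fully open); "grasp_force": force on a finger pad.
Only numpy, scipy, OpenCV 4.12 (cv2) and the standard library are available. Lean on these libraries where they do the work, as an engineer would, in place of code of your own. Each camera call takes 0.05 s, during which the arm holds its last target. There are 200 camera calls.

TASK

Thread the glazed beads that are here onto the drying rack's rod, one after the other in the order blue, white, yellow, green (blue nearest the post; leave out any colour that is missing), and then push the wooden end cap fully home on the rod's free end. Also lay the two bead-cleaning tools flat in the tool tray, pointing towards the coloured tabs: the pin tool with the grey grip in the compartment with the red tab, the pointed wooden tool in the one with the white tab. Do not disturb the pot and the tape roll.

Things in the scene. Friction and masses are not known exactly. Their poses are not given: they have to be found in the camera images.
- rod_root (a point): Drying rack (fixed): a wooden board 90 x 235 x 16 mm with a wooden post 30 x 30 mm (top 136 mm above the counter) and a horizontal steel rod 9 mm thick, 120 mm above the counter, that sticks out of the post. This point: on the rod's axis where it leaves the post face. y runs along the rod to its free end, z is up.
- rod_tip (a point): Centre of the rod's free end, 160 mm from the post face; axes as rod_root.
- blue_bead_mid (a point): Centre of the cobalt blue glazed bead: an octagonal ceramic bead, 44 mm across flats, 28 mm long, 60 g, with a 16 mm hole right through along its y axis. It stands on one of its flats, so y is level and the centre is 22 mm above the counter; both ends are alike. It may be absent.
- blue_bead: The cobalt blue bead; origin and axes the same as point blue_bead_mid.
- white_bead_mid (a point): Centre of the white glazed bead: an octagonal ceramic bead, 44 mm across flats, 28 mm long, 60 g, with a 16 mm hole right through along its y axis. It stands on one of its flats, so y is level and the centre is 22 mm above the counter; both ends are alike. It may be absent.
- white_bead: The white bead; origin and axes the same as point white_bead_mid.
- yellow_bead_mid (a point): Centre of the yellow glazed bead: an octagonal ceramic bead, 44 mm across flats, 28 mm long, 60 g, with a 16 mm hole right through along its y axis. It stands on one of its flats, so y is level and the centre is 22 mm above the counter; both ends are alike. It may be absent.
- yellow_bead: The yellow bead; origin and axes the same as point yellow_bead_mid.
- green_bead_mid (a point): Centre of the green glazed bead: an octagonal ceramic bead, 44 mm across flats, 28 mm long, 60 g, with a 16 mm hole right through along its y axis. It stands on one of its flats, so y is level and the centre is 22 mm above the counter; both ends are alike. It may be absent.
- green_bead: The green bead; origin and axes the same as point green_bead_mid.
- end_cap_mid (a point): Centre of the wooden end cap: an octagonal plug of pale wood, 40 mm across flats, 32 mm long along its y axis, 50 g, standing on a flat with its centre 20 mm above the counter. A blind hole 13 mm wide, 24 mm deep opens in the end at -y; the closed end at +y has a black disc. Fully home, the rod's end touches the bottom of the hole, 8 mm to the +y side of this centre, so the centre is 8 mm short of rod_tip.
- end_cap: The end cap; origin and axes the same as point end_cap_mid.
- tray_mid (a point): Centre of the inner floor of the tool tray (fixed, pale wood, 215 mm along x, 127 mm along y, 21 mm high, floor and walls 5 mm thick). A wall along x in the middle parts it into two compartments, each 205 x 56 mm, with centre lines 30.5 mm either side (y) of this point.
- red_tab: Red tab (fixed, 6 x 36 x 30 mm) on the outside of the tray's far (+x) end, in line with one compartment; which one varies. Origin at its foot on the counter, 110.5 mm from the tray's middle; axes as the tray's: the compartment runs from it to -x.
- white_tab: White tab, the same, at the end of the other compartment.
- pin_tool_mid (a point): Middle of the grey ribbed grip of the pin tool: grip 72 mm long, 13 mm thick, centre 6.5 mm above the counter; y runs along it towards the needle, whose point is 74 mm from here (the needle is bare and thin; grasp the grip).
- pin_tool: The pin tool (110 mm long in all, 22 g); origin on its underside, 19 mm from the grip's middle towards the needle; y points to the needle's point.
- wood_point_mid (a point): Middle of the pointed boxwood modelling tool, 175 mm long, 10 mm wide, 9 mm high, 12 g; centre 4.5 mm above the counter; y runs along it towards its blunt, rounded end, so the long sharp point is at -y.
- wood_point: The boxwood tool; origin on its underside below the middle; same axes.
- slip_pot: Squat translucent pot, 67 mm wide, 34 mm high: leave it alone. Origin under its centre.
- tape_roll: Roll of masking tape lying flat, 96 mm wide, 25 mm high: leave it alone. Origin under its centre.

How it is judged:
By the outcome, as a careful person would: the job done as asked, in the order asked, and still so for the second after the job is handed in, with the robot touching nothing.
Of blue_bead, white_bead, yellow_bead, green_bead only 3 to 4 are there at a start; the rules pass over those that are not, and their reading is None.
At some moment in a run one of pin_tool, wood_point may be knocked a few centimetres aside while the robot is not near it.
It also fails if it takes over 210 s, if anything falls off the work surface, if the arm or the gripper's body presses on something with over 40 N, if the wrist force passes 120 N, or if a joint passes its speed limit or range.

## Working session

There is one attempt and no reset: what is moved stays moved. The work goes in short steps, Python scripts to look and compute and a tool call to move; the robot and the scene stay as the last step left them, time stands still between calls to the robot, and variables do not carry over. Pictures are saved under pics/ and viewed, at most 14 in all, crops included, and the job is handed in when it is done.

Besides the shell and the picture viewer there is one more tool, called after "Emit:" as name(argument=value, ...) on one line, values as JSON. carry_out: Moves the arm, as the interface text tells. Its arguments: {"type":"object","properties":{"targets":{"type":"array","items":{"type":"object","properties":{"dp":{"type":"array","items":{"type":"number"}},"yaw":{"type":"number"}}}},"fingers":{"type":"number"},"grip_force":{"type":"number"}},"required":["targets"]}

```bash
ls; mkdir -p pics
python3 - <<'E'
from rig import r
import cv2
print(r.tip_reach, r.sense())
for n in ("side","top","wrist"):
    im=r.grab_frame(n); cv2.imwrite(f"pics/{n}0.png",im[:,:,::-1]); print(n,r.get_calibration(n))
E
```

```text
pics
8.0 {'clock': 0.0, 'qpos': array([-1.25840286e+00,  3.53636762e-01,  1.63412845e+00, -8.85835717e-06,
        1.15518831e+00, -2.39837023e-03]), 'qvel': array([ 0.00039795, -0.00237933, -0.00216863,  0.00066902, -0.00159694,
        0.00017932]), 'joint_efforts': array([ 1.60836793e-03, -6.05236030e+01, -3.42068338e+01,  1.32351656e-04,
        9.37714329e-03, -1.44750021e-05]), 'eef_pos': array([ 193.35788002, -593.81833474,  211.37123665]), 'tcp_rot': array([-3.14023176e+00,  4.83548259e-06,  3.14795419e-01]), 'contact_force': array([ 0.11978847, -1.19887988,  0.64797339]), 'wrist_torque': array([ 0.03044131, -0.00918576,  0.01862365]), 'grasp_force': 0.0, 'opening': 0.9961771730241736}
side {'fx': 480.09086411849216, 'fy': 480.09086411849216, 'cx': 314.66339886405916, 'cy': 202.12832099358505, 'rvec': array([ 0.23356826,  2.90140132, -1.03883341]), 'tvec': array([ 530.70364907,  -59.77274527, 1559.87760728])}
top {'fx': 421.73710871520507, 'fy': 421.73710871520507, 'cx': 318.7395269413979, 'cy': 207.74153421464314, 'rvec': array([ 2.14841866, -2.1463494 ,  0.11330198]), 'tvec': array([  49.87939864,  556.40347564, 1357.74603727])}
wrist {'fx': 309.70691628693146, 'fy': 309.70691628693146, 'cx': 314.521317631264, 'cy': 203.01945153289827, 'rvec': array([-2.31469969,  1.68081521,  0.28310595]), 'tvec': array([-623.33321726,  -42.78489561,  380.39694469])}
```

View pics/top0.png

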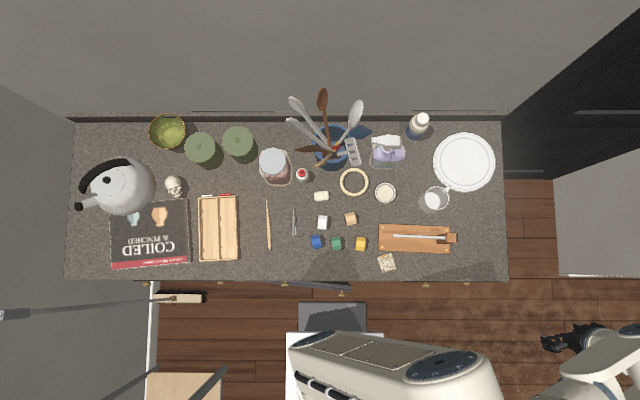

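View pics/side0.png

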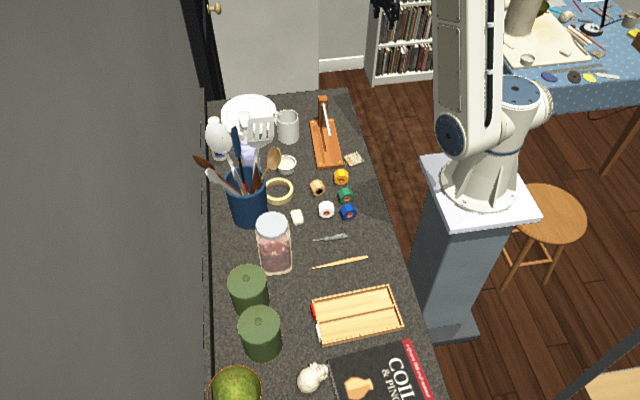

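The top view shows all four beads: blue (317,242), green (337,243), yellow (361,244) and white (323,222). The cap is at (351,219), the rack's post at (451,238) with the rod running left to about (393,236). The tray is at (218,228), the wood tool at (268,223), the pin tool at (294,222), the pot at (385,193) and the tape at (354,182).

```bash
cat > h.py <<'E'
from rig import r
import numpy as np, cv2
from scipy.spatial.transform import Rotation as Ro
def ray(cal,n,u,v):
    x,y=(u-cal['cx'])/cal['fx'],(v-cal['cy'])/cal['fy']
    if n=='wrist':
        t=np.hypot(x,y); s=np.sin(t)/max(t,1e-9); d=np.array([x*s,y*s,np.cos(t)])
    else: d=np.array([x,y,1.])
    R=cv2.Rodrigues(np.array(cal['rvec']))[0]
    return -R.T@np.array(cal['tvec']), R.T@d
def p2w(cal,n,u,v,z):
    c,d=ray(cal,n,u,v); return c+d*(z-c[2])/d[2]
def w2p(cal,n,P):
    R=cv2.Rodrigues(np.array(cal['rvec']))[0]; c=R@np.array(P,float)+np.array(cal['tvec'])
    rr=np.hypot(c[0],c[1])
    if n=='wrist': k=np.arctan2(rr,c[2])/max(rr,1e-9)
    else: k=1/c[2]
    return np.array([cal['cx']+cal['fx']*c[0]*k,cal['cy']+cal['fy']*c[1]*k])
def go(P,yawdeg=None):
    """tool-frame shift from the measured pose to world P"""
    s=r.sense(); R=Ro.from_euler('xyz',s['tcp_rot']).as_matrix()
    print('at',s['eef_pos'].round(1),'rot',np.degrees(s['tcp_rot']).round(2),'dp',(R.T@(np.array(P)-s['eef_pos'])).round(1))
def shot(name,cam='wrist'):
    cal=r.get_calibration(cam); im=r.grab_frame(cam)[:,:,::-1].copy(); cv2.imwrite(f'pics/{name}.png',im)
    np.save(f'pics/{name}.npy',cal,allow_pickle=True); return im,cal
E
python3 - <<'E'
from h import *
cal=r.get_calibration('top')
for k,u,v,z in [('blue',317,242,40),('green',337,243,40),('yel',361,244,40),('white',323,222,40),('cap',351,219,35),('post',451,238,136),('tip',393,236,120),('tray',218,228,10),('wood',268,223,5),('pin',294,222,5),('pot',385,193,30),('tape',354,182,20)]: print(k,p2w(cal,'top',u,v,z).round(0))
go([430,-40,400]);w=r.get_calibration('wrist');c,d=ray(w,'wrist',w['cx'],w['cy']);print(c,d)
E
```

```text
blue [443.  56.  40.]
green [440.  -9.  40.]
yel [437. -87.  40.]
white [509.  36.  40.]
cap [519. -56.  35.]
post [ 452. -351.  136.]
tip [ 458. -179.  120.]
tray [491. 389.  10.]
wood [508. 222.   5.]
pin [512. 134.   5.]
pot [ 606. -169.   30.]
tape [645. -68.  20.]
at [ 193.4 -593.9  211.5] rot [-179.94    0.     18.04] dp [ 396.5 -453.7 -188. ]
[ 272.26871058 -567.515747    372.65575093] [-0.31008648 -0.09934068 -0.94550399]
```

Emit:
carry_out(targets=[{"dp": [415, -447, -38], "yaw": -72}, {"dp": [415, -447, -38], "yaw": -72}, {"dp": [415, -447, -38], "yaw": -72}, {"dp": [415, -447, -38], "yaw": -72}, {"dp": [415, -447, -38], "yaw": -72}, {"dp": [415, -447, -38], "yaw": -72}, {"dp": [415, -447, -38], "yaw": -72}, {"dp": [415, -447, -38], "yaw": -72}, {"dp": [415, -447, -38], "yaw": -72}, {"dp": [415, -447, -38], "yaw": -72}, {"dp": [415, -447, -38], "yaw": -72}, {"dp": [415, -447, -38], "yaw": -72}], fingers=1)

```text
clock: 1.65
eef_pos: [449.3, -40.9, 249.8]
tcp_rot: [-3.141, 0.0, 1.573]
contact_force: [-0.6, 0.0, 0.3]
opening: 0.999
grasp_force: 0.0
```

Run:
```python
from h import *
print(r.sense()['eef_pos'],r.sense()['tcp_rot'],r.sense()['qvel'].round(3));shot('w1')
```

```text
[449.26298144 -40.90117437 249.79792224] [-3.14074818e+00  3.54839710e-04  1.57251845e+00] [-0.028 -0.004  0.005  0.     0.001  0.003]
```

View pics/w1.png

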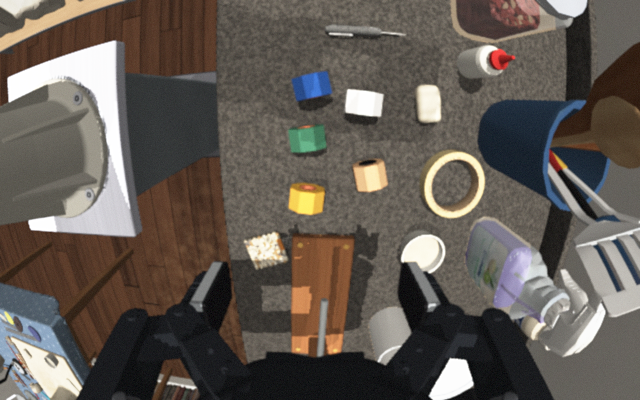

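The wrist view, with +x to the right and +y up, shows blue (312,87), white (364,103), green (307,139), cap (370,175) and yellow (307,199). The pin tool is at (365,31) with its needle to the right, the pot at (423,252), the tape at (453,184), and the rod tip at about (324,300).

Run:
```python
from h import *
im=cv2.imread('pics/w1.png'); cv2.imwrite('pics/w1z.png',cv2.resize(im[60:220,275:415],None,fx=3.7,fy=3.7,interpolation=cv2.INTER_CUBIC))
cal=np.load('pics/w1.npy',allow_pickle=True).item()
hsv=cv2.cvtColor(im,cv2.COLOR_BGR2HSV)
for n,lo,hi in [('blue',(105,150,40),(125,255,255)),('green',(60,80,30),(90,255,255)),('yellow',(17,150,100),(28,255,255)),('white',(0,0,150),(180,60,255)),('cap',(8,50,110),(22,190,255))]:
    m=cv2.inRange(hsv,lo,hi); m[:,:280]=0;m[:,395:]=0;m[:60]=0;m[225:]=0
    c=max(cv2.findContours(m,0,2)[0],key=cv2.contourArea); (x,y),wh,a=cv2.minAreaRect(c)
    pts=np.array([p2w(cal,'wrist',*q[0],25)[:2] for q in c],np.float32); rc=cv2.minAreaRect(pts)
    print(n,cv2.contourArea(c),(round(x),round(y)),np.round(rc[0]),np.round(rc[1]),round(rc[2]))
print(w2p(cal,'wrist',[449,-41,0]),-cv2.Rodrigues(cal['rvec'])[0].T@cal['tvec'])
```

```text
blue 747.0 (311, 85) [444.  62.] [43. 29.] 13
green 770.5 (307, 139) [439.  -5.] [44. 32.] 7
yellow 657.0 (306, 198) [437. -83.] [42. 45.] 83
white 848.5 (364, 102) [509.  42.] [31. 47.] 84
cap 1044.0 (306, 199) [437. -83.] [45. 49.] 84
[315.31514387 163.29117292] [448.17755953  43.73874035 410.89161665]
```

View pics/w1z.png

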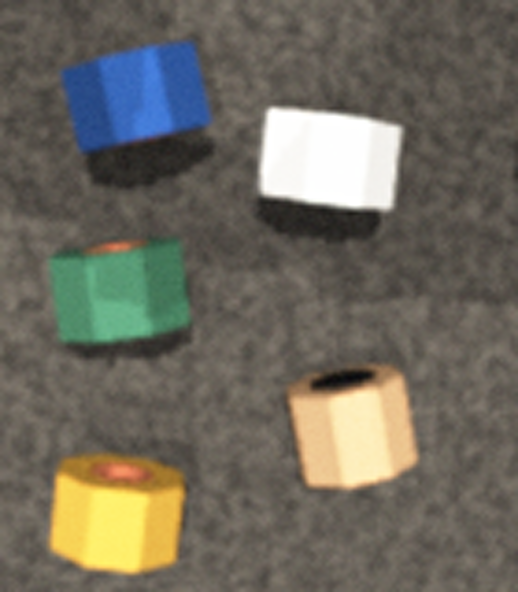

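The zoomed crop shows blue turned about +13°, green about +7°, white about -5°, yellow about -3° and the cap about +10°. The cap's black disc is on its +y side, at (342,380) in the crop, so its hole faces the rack's post side. Next I'll look at the rod.

Emit:
carry_out(targets=[{"dp": [-260, 0, 0], "yaw": 0}, {"dp": [-260, 0, 0], "yaw": 0}, {"dp": [-260, 0, 0], "yaw": 0}, {"dp": [-260, 0, 0], "yaw": 0}, {"dp": [-260, 0, 0], "yaw": 0}, {"dp": [-260, 0, 0], "yaw": 0}, {"dp": [-260, 0, 0], "yaw": 0}])

```text
clock: 2.58
eef_pos: [449.4, -299.9, 249.9]
tcp_rot: [-3.141, -0.001, 1.571]
contact_force: [-0.4, -0.5, -0.1]
opening: 1.002
grasp_force: 0.0
```

Run:
```python
from h import *
im,cal=shot('w2'); s=r.sense(); print(s['eef_pos'],s['tcp_rot'])
print(w2p(cal,'wrist',[458,-179,120]),w2p(cal,'wrist',[455,-340,120]))
cv2.imwrite('pics/w2z.png',cv2.resize(im[60:330,230:410],None,fx=2.2,fy=2.2,interpolation=cv2.INTER_CUBIC))
```

```text
[ 449.65374225 -299.68919408  250.11153946] [-3.14144925e+00 -4.09681608e-04  1.57217678e+00]
[325.25330613  62.13163709] [321.16824854 225.83061359]
```

View pics/w2z.png

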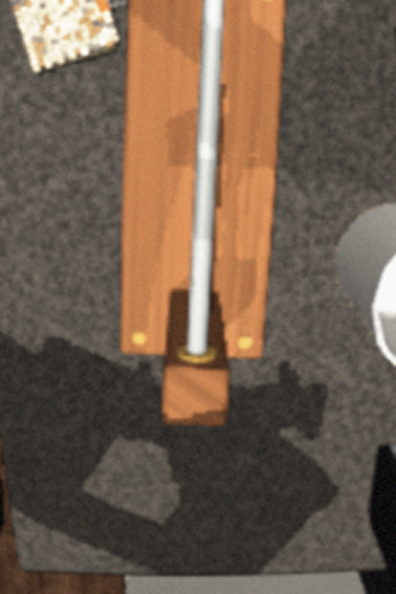

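The rod runs from about (213,0) to (196,352) in the crop, where it meets the post.

Run:
```python
from h import *
im=cv2.imread('pics/w2.png');cal=np.load('pics/w2.npy',allow_pickle=True).item()
hsv=cv2.cvtColor(im,cv2.COLOR_BGR2HSV)
m=cv2.inRange(hsv,(0,0,110),(180,70,255)); m[:,:300]=0;m[:,345:]=0;m[:40]=0;m[230:]=0
c=max(cv2.findContours(m,0,2)[0],key=cv2.contourArea);m2=np.zeros_like(m);cv2.drawContours(m2,[c],-1,255,-1)
P=[]
for v in range(40,230):
    u=np.where(m2[v])[0]
    if len(u): P.append((v,len(u),*p2w(cal,'wrist',u.mean(),v,120)[:2]))
P=np.array(P);print(P[::12].round(1));print(P[[0,-1]].round(1))
q=P[(P[:,1]>5)&(P[:,1]<14)];k=np.polyfit(q[:,3],q[:,2],1);print('x=a*y+b',k,'ang deg from y',np.degrees(np.arctan(k[0])),'x at -180,-340',np.polyval(k,[-180,-340]),np.std(q[:,2]-np.polyval(k,q[:,3])))
```

```text
[[  57.     3.   458.7 -174.1]
 [  69.     9.   458.7 -185.5]
 [  81.    10.   458.3 -196.9]
 [  93.     9.   457.8 -208.2]
 [ 105.    10.   457.4 -219.5]
 [ 117.    10.   457.5 -230.8]
 [ 129.    10.   456.6 -242.2]
 [ 141.     9.   456.2 -253.6]
 [ 153.    10.   455.8 -265.1]
 [ 165.     9.   455.4 -276.8]
 [ 177.    10.   455.  -288.7]
 [ 189.     8.   454.1 -300.8]
 [ 201.     9.   453.6 -313.2]
 [ 213.     9.   452.7 -326. ]]
[[  57.     3.   458.7 -174.1]
 [ 220.     7.   452.7 -333.6]]
x=a*y+b [4.24704743e-02 4.66837070e+02] ang deg from y 2.431917448104445 x at -180,-340 [459.1923848  452.39710892] 0.223009370757115
```

Emit:
carry_out(targets=[{"dp": [362, -5.5, 150], "yaw": -13}, {"dp": [362, -5.5, 150], "yaw": -13}, {"dp": [362, -5.5, 150], "yaw": -13}, {"dp": [362, -5.5, 150], "yaw": -13}, {"dp": [362, -5.5, 150], "yaw": -13}, {"dp": [362, -5.5, 150], "yaw": -13}, {"dp": [362, -5.5, 150], "yaw": -13}, {"dp": [362, -5.5, 150], "yaw": -13}, {"dp": [362, -5.5, 150], "yaw": -13}], fingers=0.41)

```text
clock: 3.75
eef_pos: [444.6, 60.7, 100.7]
tcp_rot: [3.141, 0.0, 1.798]
contact_force: [0.2, -0.1, -0.3]
opening: 0.706
grasp_force: 0.0
```

Run:
```python
from h import *
im,cal=shot('w3'); s=r.sense(); print(s['eef_pos'],s['tcp_rot'],s['opening'])
e=s['eef_pos'];print(w2p(cal,'wrist',[e[0],e[1],44]))
```

```text
[444.66479777  60.38515355 100.75618983] [3.14046796e+00 3.30114453e-04 1.79756392e+00] 0.7043504346325344
[315.76589106 215.72135751]
```

View pics/w3.png

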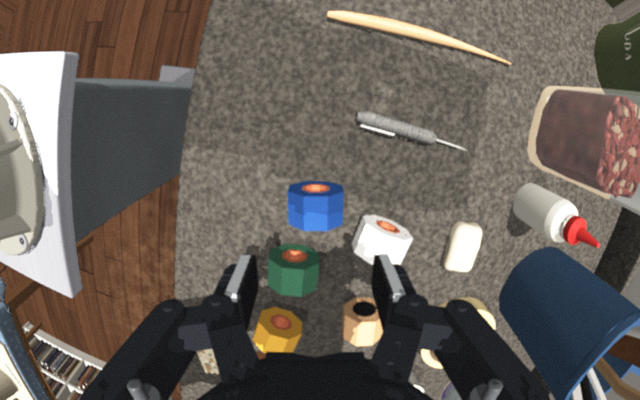

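Blue is centred under the jaws at (316,212). The wood tool has its blunt end at (330,15) and its point at (510,63). The pin tool's grip is at (395,128) with the needle tip at (465,150).

Emit:
carry_out(targets=[{"dp": [2, 0, 45], "yaw": 0}, {"dp": [2, 0, 75], "yaw": 0}, {"dp": [2, 0, 90], "yaw": 0}, {"dp": [2, 0, 90], "yaw": 0}])

```text
clock: 4.3
eef_pos: [443.5, 62.5, 9.8]
tcp_rot: [-3.14, -0.0, 1.797]
contact_force: [1.3, -0.8, 0.7]
opening: 0.707
grasp_force: 0.0
```

Emit:
carry_out(targets=[{"dp": [0, 0, 0], "yaw": 0}, {"dp": [0, 0, 0], "yaw": 0}, {"dp": [0, 0, 0], "yaw": 0}, {"dp": [0, 0, 0], "yaw": 0}, {"dp": [0, 0, 0], "yaw": 0}], fingers=-1, grip_force=40)

```text
clock: 4.92
eef_pos: [445.0, 63.3, 12.0]
tcp_rot: [3.139, 0.0, 1.799]
contact_force: [-2.8, -1.0, 12.9]
opening: 0.444
grasp_force: 31.8
```

Emit:
carry_out(targets=[{"dp": [0, 0, -60], "yaw": 0}, {"dp": [0, 0, -120], "yaw": 0}, {"dp": [0, 0, -140], "yaw": 0}, {"dp": [0, 0, -140], "yaw": 0}, {"dp": [0, 0, -140], "yaw": 0}])

```text
clock: 5.55
eef_pos: [443.2, 63.1, 149.8]
tcp_rot: [-3.141, -0.0, 1.798]
contact_force: [0.2, -0.1, -0.6]
opening: -0.003
grasp_force: 0.0
```

Run:
```python
from h import *
im,cal=shot('w4'); s=r.sense(); print(s['eef_pos'],s['tcp_rot'],s['opening'],s['contact_force'])
e=s['eef_pos']
for z in (-11,0,11,30): print(w2p(cal,'wrist',e+[0,0,z]))
cv2.imwrite('pics/w4z.png',cv2.resize(im[150:400,190:450],None,fx=2.2,fy=2.2))
```

```text
[442.95694217  63.09250826 149.2984523 ] [-3.14026042e+00 -1.56896436e-04  1.79832019e+00] -0.0007580633199346066 [-0.47324277 -0.35675692  0.07418927]
[315.59791687 241.8112386 ]
[315.65461537 250.04323168]
[315.71725548 259.20314522]
[315.8419958  277.65538987]
```

View pics/w4z.png

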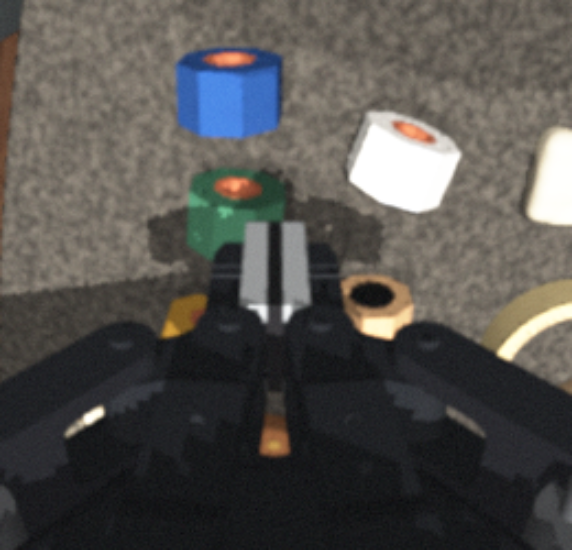

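The fingers came up shut and empty. Blue is still on the counter at (232,95) in the crop, with green at (238,210) and white at (405,160). I'll check where blue lies now.

```bash
cat >> h.py <<'E'
RNG={'blue':((105,130,30),(125,255,255)),'green':((60,80,30),(90,255,255)),'yellow':((17,150,100),(28,255,255))}
def bead(im,cal,col,cam='wrist',z=22,box=None):
    hsv=cv2.cvtColor(im,cv2.COLOR_BGR2HSV); m=cv2.inRange(hsv,*RNG[col])
    if box is not None: b=np.zeros_like(m); b[box[1]:box[3],box[0]:box[2]]=255; m&=b
    c=max(cv2.findContours(m,0,2)[0],key=cv2.contourArea); c=cv2.convexHull(c)
    # top face: brightest facet
    v=cv2.GaussianBlur(hsv[:,:,2],(3,3),0); mm=np.zeros_like(m); cv2.drawContours(mm,[c],-1,255,-1)
    pts=np.array([p2w(cal,cam,*q[0],z)[:2] for q in c],np.float32); return cv2.minAreaRect(pts),c
E
python3 - <<'E'
from h import *
for n in ('w3','w4'):
    im=cv2.imread(f'pics/{n}.png');cal=np.load(f'pics/{n}.npy',allow_pickle=True).item()
    rc,c=bead(im,cal,'blue');print(n,rc,c[:,0].min(0),c[:,0].max(0))
    cx=-cv2.Rodrigues(cal['rvec'])[0].T@cal['tvec'];print(cx)
im=cv2.imread('pics/w3.png');cal=np.load('pics/w3.npy',allow_pickle=True).item()
for p in [(445,62,0),(445,62,22),(445,62,44)]: print(w2p(cal,'wrist',p))
z=[]
for n,b in (('w3',(270,160,370,260)),('w4',(240,150,340,250))):
    im=cv2.imread(f'pics/{n}.png');z.append(cv2.resize(im[b[1]:b[3],b[0]:b[2]],None,fx=4,fy=4,interpolation=2))
cv2.imwrite('pics/cmp.png',np.hstack(z))
E
```

```text
w3 ((444.4489440917969, 59.71638870239258), (45.20524215698242, 42.00157928466797), 12.985114097595215) [288 182] [343 230]
[424.3371412  143.10032068 261.81980071]
w4 ((423.0645446777344, 55.287864685058594), (45.75010681152344, 39.79631042480469), 13.097965240478516) [270 172] [317 211]
[423.23614616 145.54232639 310.88613278]
[316.30673336 196.08249427]
[316.48107244 204.24906515]
[316.68529627 213.86941614]
```

View pics/cmp.png

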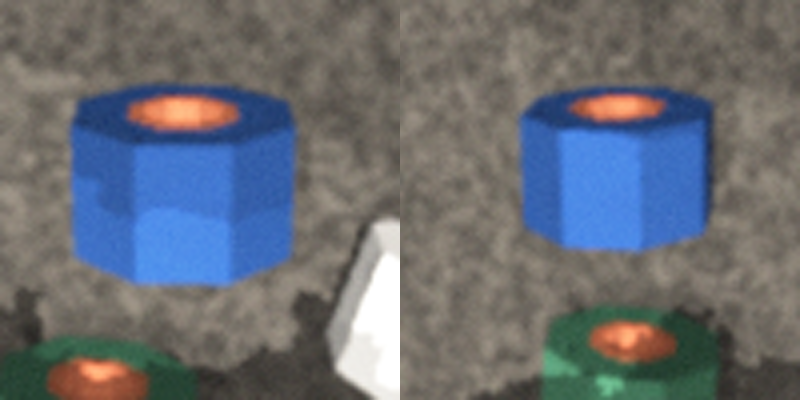

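The comparison shows the grasp was centred before closing: blue's top face was at (316,213) in w3. It then slid about 20 mm towards -x when it slipped. The pads probably met the sloped upper facets, so I'll check the real fingertip height from the images.

Run:
```python
from h import *
from scipy.spatial.transform import Rotation as Ro
for n,e,yaw in (('w4',(443.1,63.1,149.5),1.798),('w3',(444.65,60.4,100.75),1.7976)):
    cal=np.load(f'pics/{n}.npy',allow_pickle=True).item()
    R=Ro.from_euler('xyz',[np.pi,0,yaw]).as_matrix()
    for tz in (8,0,-8,-16,-24,-32): print(n,tz,[w2p(cal,'wrist',np.array(e)+R@np.array([tx,ty,tz])).round(0) for tx in (11,-11) for ty in ((0,) if n=='w4' else (-30,30))])
im=cv2.imread('pics/w3.png');cv2.imwrite('pics/w3f.png',cv2.resize(im[235:345,220:410],None,fx=4,fy=4,interpolation=2))
```

```text
w4 8 [array([316., 228.]), array([316., 260.])]
w4 0 [array([316., 233.]), array([316., 266.])]
w4 -8 [array([316., 239.]), array([316., 273.])]
w4 -16 [array([316., 246.]), array([316., 281.])]
w4 -24 [array([316., 253.]), array([316., 289.])]
w4 -32 [array([316., 261.]), array([316., 298.])]
w3 8 [array([266., 228.]), array([366., 228.]), array([268., 260.]), array([364., 260.])]
w3 0 [array([264., 234.]), array([368., 234.]), array([267., 266.]), array([366., 266.])]
w3 -8 [array([262., 240.]), array([370., 240.]), array([265., 273.]), array([368., 273.])]
w3 -16 [array([260., 246.]), array([373., 246.]), array([263., 281.]), array([370., 281.])]
w3 -24 [array([257., 253.]), array([376., 253.]), array([261., 289.]), array([372., 289.])]
w3 -32 [array([255., 261.]), array([379., 261.]), array([258., 298.]), array([374., 297.])]
```

View pics/w3f.png

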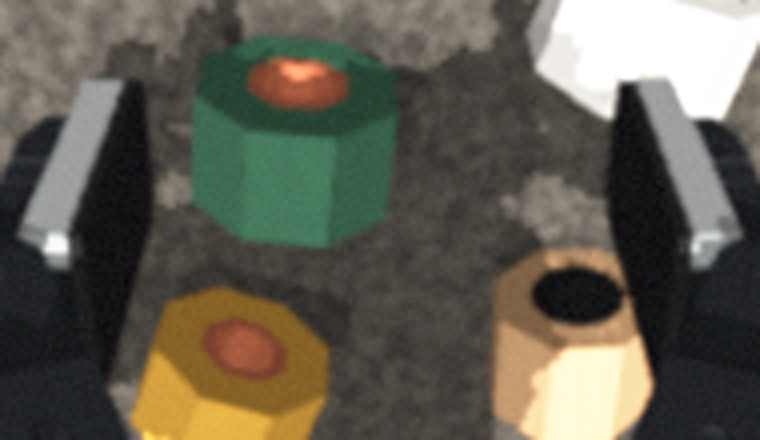

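The silver pad tips sit at about (252,255) and (374,255) in w3. That is well behind the TCP, which agrees with the slip, so I'll descend lower while watching the force.

Run:
```python
from h import *
cal=np.load('pics/w4.npy',allow_pickle=True).item()
p=p2w(cal,'wrist',290,197,44);print(p); a=p2w(cal,'wrist',280,181.5,44);print(a,p2w(cal,'wrist',301,181.5,44)); go([p[0],p[1],60])
```

```text
[420.90356768  56.69928007  44.        ]
[409.1868137   68.96910266  44.        ] [427.55660222  73.14469376  44.        ]
at [443.   63.1 149.3] rot [-1.7992e+02 -1.0000e-02  1.0304e+02] dp [ -1.3 -22.8  89.3]
```

Emit:
carry_out(targets=[{"dp": [-1, -22, 60], "yaw": 0}, {"dp": [-1, -22, 60], "yaw": 0}, {"dp": [-1, -22, 100], "yaw": 0}, {"dp": [-1, -22, 137], "yaw": 0}, {"dp": [-1, -22, 137], "yaw": 0}, {"dp": [-1, -22, 137], "yaw": 0}], fingers=0.5)

```text
clock: 6.35
eef_pos: [423.7, 57.5, 14.3]
tcp_rot: [3.141, 0.0, 1.798]
contact_force: [0.6, -0.1, 0.8]
opening: 0.746
grasp_force: 0.0
```

Emit:
carry_out(targets=[{"dp": [0, 0, 3], "yaw": 0}, {"dp": [0, 0, 6], "yaw": 0}, {"dp": [0, 0, 6], "yaw": 0}])

```text
clock: 6.72
eef_pos: [422.6, 57.3, 7.3]
tcp_rot: [3.141, 0.0, 1.798]
contact_force: [0.4, 0.8, -0.0]
opening: 0.75
grasp_force: 0.0
```

Emit:
carry_out(targets=[{"dp": [0, 0, 3], "yaw": 0}, {"dp": [0, 0, 6], "yaw": 0}, {"dp": [0, 0, 6], "yaw": 0}])

```text
clock: 7.1
eef_pos: [422.2, 57.2, 0.8]
tcp_rot: [-3.141, -0.0, 1.798]
contact_force: [0.3, -0.1, -0.3]
opening: 0.751
grasp_force: 0.0
```

Emit:
carry_out(targets=[{"dp": [0, 0, 3], "yaw": 0}, {"dp": [0, 0, 6], "yaw": 0}, {"dp": [0, 0, 6], "yaw": 0}])

```text
clock: 7.48
eef_pos: [422.3, 57.2, -5.2]
tcp_rot: [-3.141, -0.0, 1.798]
contact_force: [-0.1, 0.2, 0.2]
opening: 0.752
grasp_force: 0.0
```

Emit:
carry_out(targets=[{"dp": [0, 0, 2], "yaw": 0}, {"dp": [0, 0, 4], "yaw": 0}, {"dp": [0, 0, 4], "yaw": 0}])

```text
clock: 7.85
eef_pos: [422.4, 57.2, -9.0]
tcp_rot: [-3.141, -0.0, 1.798]
contact_force: [-0.2, 0.3, 1.0]
opening: 0.748
grasp_force: 0.0
```

Run:
```python
from h import *
im,cal=shot('w5'); s=r.sense(); print(s['eef_pos'],s['opening'],s['contact_force'])
cv2.imwrite('pics/w5z.png',cv2.resize(im[150:350,190:450],None,fx=2.5,fy=2.5))
```

```text
[422.44058045  57.2397841   -8.97500079] 0.7535005152842903 [-0.56042714 -0.19532297 -0.51740301]
```

View pics/w5z.png

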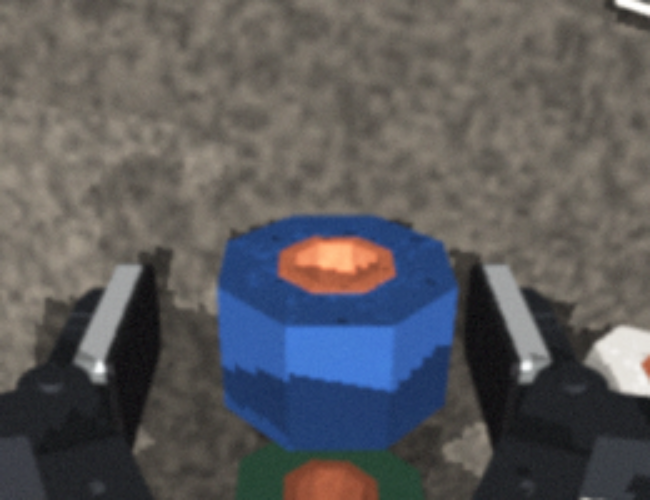

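The bead sits between the pads, but the tips are only at about its mid height. It is also about 6 mm off centre towards +tool y: the bead is at 338 in the crop and the jaw centre at 312. I'll shift and go lower.

Emit:
carry_out(targets=[{"dp": [0, 3, 0], "yaw": 0}, {"dp": [0, 6, 3], "yaw": 0}, {"dp": [0, 6, 6], "yaw": 0}, {"dp": [0, 6, 9], "yaw": 0}, {"dp": [0, 6, 9], "yaw": 0}])

```text
clock: 8.52
eef_pos: [427.9, 58.5, -18.3]
tcp_rot: [-3.141, -0.0, 1.798]
contact_force: [0.3, 0.5, -0.6]
opening: 0.75
grasp_force: 0.0
```

Emit:
carry_out(targets=[{"dp": [0, 0, 2], "yaw": 0}, {"dp": [0, 0, 4], "yaw": 0}, {"dp": [0, 0, 4], "yaw": 0}])

```text
clock: 8.9
eef_pos: [428.2, 58.6, -22.0]
tcp_rot: [-3.141, -0.0, 1.798]
contact_force: [-0.3, -0.7, -0.0]
opening: 0.753
grasp_force: 0.0
```

Emit:
carry_out(targets=[{"dp": [0, 0, 0], "yaw": 0}, {"dp": [0, 0, 0], "yaw": 0}, {"dp": [0, 0, 0], "yaw": 0}, {"dp": [0, 0, 0], "yaw": 0}, {"dp": [0, 0, 0], "yaw": 0}, {"dp": [0, 0, 0], "yaw": 0}], fingers=-1, grip_force=40)

```text
clock: 9.65
eef_pos: [429.1, 58.7, -21.1]
tcp_rot: [3.14, 0.0, 1.798]
contact_force: [-1.4, -0.2, 12.4]
opening: 0.511
grasp_force: 46.5
```

Emit:
carry_out(targets=[{"dp": [0, 0, -40], "yaw": 0}, {"dp": [0, 0, -98], "yaw": 0}, {"dp": [0, 0, -98], "yaw": 0}, {"dp": [0, 0, -98], "yaw": 0}])

```text
clock: 10.15
eef_pos: [428.1, 58.6, 76.0]
tcp_rot: [3.141, 0.0, 1.798]
contact_force: [-0.9, -0.6, -1.8]
opening: 0.508
grasp_force: 42.1
```

Run:
```python
from h import *
im,cal=shot('w6'); s=r.sense(); print(s['opening'],s['contact_force'],s['grasp_force'])
go([461.1,-125,77])
```

```text
0.5111944856383877 [ 0.29288137  0.64983785 -0.93387096] 42.07649186253548
at [427.5  58.5  75.3] rot [-1.7992e+02 -1.0000e-02  1.0304e+02] dp [-186.3   -8.7   -1.7]
```

Emit:
carry_out(targets=[{"dp": [-186, -9, -2], "yaw": 15.4}, {"dp": [-186, -9, -2], "yaw": 15.4}, {"dp": [-186, -9, -2], "yaw": 15.4}, {"dp": [-186, -9, -2], "yaw": 15.4}, {"dp": [-186, -9, -2], "yaw": 15.4}, {"dp": [-186, -9, -2], "yaw": 15.4}, {"dp": [-186, -9, -2], "yaw": 15.4}])

```text
clock: 11.08
eef_pos: [461.2, -123.5, 77.8]
tcp_rot: [-3.141, -0.0, 1.531]
contact_force: [0.2, 0.7, -0.2]
opening: 0.514
grasp_force: 42.1
```

Run:
```python
from h import *
im,cal=shot('w7'); s=r.sense(); e=s['eef_pos'];print(e,np.degrees(s['tcp_rot']),s['opening'])
for P in [(461.1,-111,120),(461.1,-111,142),(459.4,-174.5,120)]: print(w2p(cal,'wrist',P))
a=cv2.resize(im[130:350,230:400],None,fx=2.3,fy=2.3)
im2,c2=shot('s7','side'); p=w2p(c2,'side',(460,-140,120));print(p); u,v=map(int,p)
b=cv2.resize(im2[v-55:v+55,u-42:u+43],(a.shape[1],a.shape[0]),interpolation=2)
cv2.imwrite('pics/v7.png',np.hstack([a,b]))
```

```text
[ 461.43823895 -123.66443934   78.00256605] [-1.79985232e+02 -4.51130501e-03  8.77347885e+01] 0.5099248124612791
[315.56931344 269.11170226]
[315.69672762 298.37053189]
[316.84578873 363.87457088]
[331.82187605 143.17752209]
```

View pics/v7.png

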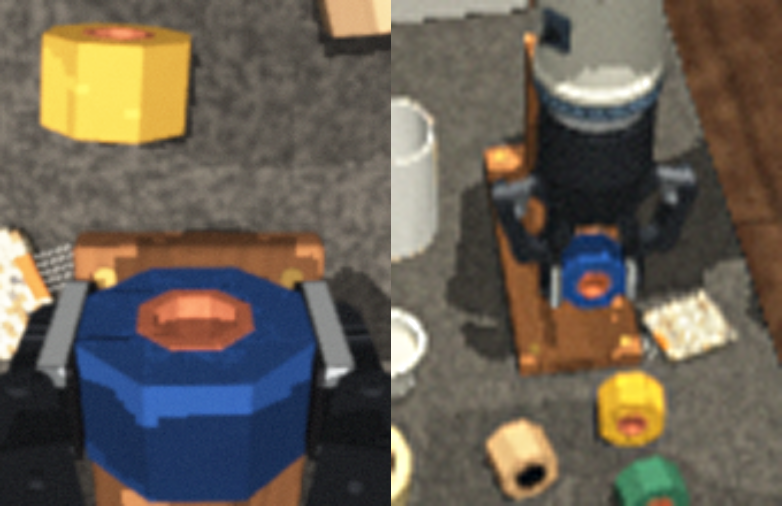

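Blue is held level. Its hole centre projects at (315,269), exactly where predicted, so the height and lateral offsets are right. The side view also shows the cap's black disc facing +y. Threading blue now.

Emit:
carry_out(targets=[{"dp": [-25, -0.5, 1], "yaw": 0}, {"dp": [-40, -0.5, 1], "yaw": 0}, {"dp": [-55, -0.5, 1], "yaw": 0}, {"dp": [-70, -0.5, 1], "yaw": 0}, {"dp": [-85, -0.5, 1], "yaw": 0}, {"dp": [-85, -0.5, 1], "yaw": 0}])

```text
clock: 11.92
eef_pos: [457.6, -210.6, 77.1]
tcp_rot: [3.141, 0.0, 1.528]
contact_force: [-0.2, 0.6, -0.4]
opening: 0.512
grasp_force: 42.1
```

Emit:
carry_out(targets=[{"dp": [-25, 0, 0], "yaw": 0}, {"dp": [-45, 0, 0], "yaw": 0}, {"dp": [-65, 0, 0], "yaw": 0}, {"dp": [-85, 0, 0], "yaw": 0}, {"dp": [-100, 0, 0], "yaw": 0}, {"dp": [-108, 0, 0], "yaw": 0}, {"dp": [-108, 0, 0], "yaw": 0}])

```text
clock: 12.8
eef_pos: [452.9, -317.8, 77.0]
tcp_rot: [-3.141, -0.0, 1.529]
contact_force: [0.2, 1.0, -1.0]
opening: 0.513
grasp_force: 42.1
```

Emit:
carry_out(targets=[{"dp": [0, 0, 0], "yaw": 0}, {"dp": [0, 0, 0], "yaw": 0}, {"dp": [0, 0, 0], "yaw": 0}, {"dp": [0, 0, -5], "yaw": 0}, {"dp": [0, 0, -30], "yaw": 0}, {"dp": [0, 0, -70], "yaw": 0}, {"dp": [0, 0, -70], "yaw": 0}], fingers=0.42)

```text
clock: 13.68
eef_pos: [455.0, -318.7, 150.4]
tcp_rot: [3.137, 0.003, 1.53]
contact_force: [-0.8, 0.5, 0.1]
opening: 0.712
grasp_force: 0.0
```

Run:
```python
from h import *
go([509,42,100])
```

```text
at [ 455.  -318.7  150.4] rot [179.72   0.18  87.64] dp [362.8  38.9  49.4]
```

Emit:
carry_out(targets=[{"dp": [60, 0, 0], "yaw": 3.6}, {"dp": [120, 10, 0], "yaw": 3.6}, {"dp": [180, 20, 0], "yaw": 3.6}, {"dp": [240, 30, 20], "yaw": 3.6}, {"dp": [300, 41, 47], "yaw": 3.6}, {"dp": [362, 41, 47], "yaw": 3.6}, {"dp": [362, 41, 47], "yaw": 3.6}, {"dp": [362, 41, 47], "yaw": 3.6}, {"dp": [362, 41, 47], "yaw": 3.6}])

```text
clock: 14.8
eef_pos: [508.8, 41.4, 100.0]
tcp_rot: [-3.141, 0.0, 1.465]
contact_force: [-0.9, 1.0, -0.5]
opening: 0.707
grasp_force: 0.0
```

```bash
cat >> h.py <<'E'
RNG['white']=((0,0,125),(180,50,255)); RNG['cap']=((8,50,110),(20,190,255))
def find(im,cal,col,guess,z=23):
    u,v=map(int,w2p(cal,'wrist',(*guess,z))); k=48
    rc,c=bead(im,cal,col,z=z,box=(max(u-k,0),max(v-k,0),u+k,v+k)); return rc
def totool(P):
    s=r.sense(); R=Ro.from_euler('xyz',s['tcp_rot']).as_matrix(); return (R.T@(np.array([P[0],P[1],0])-s['eef_pos']))[:2].round(1)
E
python3 - <<'E'
from h import *
im,cal=shot('w8'); s=r.sense(); print(s['eef_pos'],np.degrees(s['tcp_rot']))
rc=find(im,cal,'white',(509,42));print(rc,totool(rc[0]))
im,cal=shot('s8','side'); 
for y in (-320,-180): print(w2p(cal,'side',(455,y,120)))
hsv=cv2.cvtColor(im,cv2.COLOR_BGR2HSV);m=cv2.inRange(hsv,*RNG['blue'])[:160,290:360];n,l,st,ce=cv2.connectedComponentsWithStats(m);print(st[1:][st[1:,4]>15],ce[1:][st[1:,4]>15]+[290,0])
E
```

```text
[508.90723821  41.23418083 100.11320407] [1.79997268e+02 9.80299803e-03 8.39382584e+01]
((501.1900634765625, 33.700836181640625), (60.44758605957031, 66.24314880371094), 84.72470092773438) [-8.3 -6.9]
[323.62098721 106.49229347]
[331.09174974 134.42230434]
[] []
```

Run:
```python
import cv2,numpy as np
a=cv2.imread('pics/w8.png')[130:350,200:420]; b=cv2.imread('pics/s8.png')[60:190,270:400]
cv2.imwrite('pics/v8.png',np.hstack([cv2.resize(a,(400,400)),cv2.resize(b,(400,400),interpolation=2)]))
```

```text
(no output)
```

View pics/v8.png

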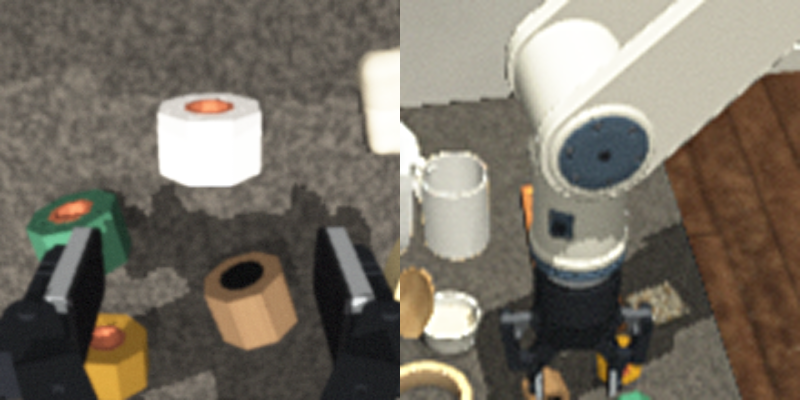

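White is centred under the jaws, with its top face at about (315,216). The arm hides the rack in the side view. Now I'll grasp white.

Emit:
carry_out(targets=[{"dp": [0.5, 0, 50], "yaw": 0}, {"dp": [0.5, 0, 90], "yaw": 0}, {"dp": [0.5, 0, 110], "yaw": 0}, {"dp": [0.5, 0, 119], "yaw": 0}, {"dp": [0.5, 0, 119], "yaw": 0}, {"dp": [0.5, 0, 119], "yaw": 0}])

```text
clock: 15.65
eef_pos: [509.8, 42.9, -18.0]
tcp_rot: [3.14, -0.0, 1.466]
contact_force: [-0.1, -0.1, -0.9]
opening: 0.708
grasp_force: 0.0
```

Emit:
carry_out(targets=[{"dp": [0, 0, 0], "yaw": 0}, {"dp": [0, 0, 0], "yaw": 0}, {"dp": [0, 0, 0], "yaw": 0}, {"dp": [0, 0, 0], "yaw": 0}, {"dp": [0, 0, 0], "yaw": 0}, {"dp": [0, 0, 0], "yaw": 0}], fingers=-1, grip_force=40)

```text
clock: 16.4
eef_pos: [509.7, 43.1, -17.9]
tcp_rot: [3.14, -0.0, 1.467]
contact_force: [-2.1, -0.6, 5.4]
opening: 0.507
grasp_force: 40.5
```

Emit:
carry_out(targets=[{"dp": [0, 0, -40], "yaw": 0}, {"dp": [0, 0, -98], "yaw": 0}, {"dp": [0, 0, -98], "yaw": 0}, {"dp": [0, 0, -98], "yaw": 0}, {"dp": [0, 0, -98], "yaw": 0}])

```text
clock: 17.02
eef_pos: [508.0, 43.0, 78.1]
tcp_rot: [-3.14, 0.0, 1.467]
contact_force: [0.6, 0.8, 0.1]
opening: 0.508
grasp_force: 41.4
```

Run:
```python
from h import *
go([461.1,-125,79])
```

```text
at [508.   43.   78.1] rot [-1.7988e+02  2.0000e-02  8.4040e+01] dp [-171.9  -29.2   -0.8]
```

Emit:
carry_out(targets=[{"dp": [-172, -29.5, -2], "yaw": -3.6}, {"dp": [-172, -29.5, -2], "yaw": -3.6}, {"dp": [-172, -29.5, -2], "yaw": -3.6}, {"dp": [-172, -29.5, -2], "yaw": -3.6}, {"dp": [-172, -29.5, -2], "yaw": -3.6}, {"dp": [-172, -29.5, -2], "yaw": -3.6}, {"dp": [-172, -29.5, -2], "yaw": -3.6}])

```text
clock: 17.9
eef_pos: [462.0, -124.0, 80.9]
tcp_rot: [-3.141, -0.0, 1.531]
contact_force: [-0.2, 0.1, -0.2]
opening: 0.51
grasp_force: 41.3
```

Run:
```python
from h import *
im,cal=shot('w9'); s=r.sense(); e=s['eef_pos'];print(e,np.degrees(s['tcp_rot']))
hsv=cv2.cvtColor(im,cv2.COLOR_BGR2HSV);m=cv2.inRange(hsv,(5,90,90),(18,200,255));m[:230]=0;m[310:]=0;m[:,:270]=0;m[:,360:]=0
n,l,st,ce=cv2.connectedComponentsWithStats(m);i=1+st[1:,4].argmax();print(st[i],ce[i],w2p(cal,'wrist',(e[0],e[1]+14,120)))
go([453.6+0.0425*29,-318+29.5,80])
```

```text
[ 462.0062352  -124.09305967   80.95941349] [-1.79986437e+02 -5.20254518e-03  8.77271091e+01]
[ 270  230   90   24 1270] [314.81653543 238.87637795] [315.78693113 262.96749797]
at [ 462.  -124.1   81. ] rot [-1.7999e+02 -1.0000e-02  8.7730e+01] dp [-164.6   -0.6    0.9]
```

Emit:
carry_out(targets=[{"dp": [-25, -0.6, 1], "yaw": 0}, {"dp": [-40, -0.6, 1], "yaw": 0}, {"dp": [-55, -0.6, 1], "yaw": 0}, {"dp": [-70, -0.6, 1], "yaw": 0}, {"dp": [-85, -0.6, 1], "yaw": 0}, {"dp": [-85, -0.6, 1], "yaw": 0}])

```text
clock: 18.7
eef_pos: [457.7, -210.9, 80.1]
tcp_rot: [3.141, 0.0, 1.528]
contact_force: [-0.3, 0.0, -0.4]
opening: 0.505
grasp_force: 41.3
```

Emit:
carry_out(targets=[{"dp": [-20, 0, 0], "yaw": 0}, {"dp": [-40, 0, 0], "yaw": 0}, {"dp": [-60, 0, 0], "yaw": 0}, {"dp": [-72, 0, 0], "yaw": 0}, {"dp": [-79, 0, 0], "yaw": 0}, {"dp": [-79, 0, 0], "yaw": 0}])

```text
clock: 19.45
eef_pos: [454.3, -289.1, 80.0]
tcp_rot: [-3.141, -0.0, 1.529]
contact_force: [0.6, -0.2, -0.8]
opening: 0.508
grasp_force: 41.3
```

Emit:
carry_out(targets=[{"dp": [0, 0, 0], "yaw": 0}, {"dp": [0, 0, 0], "yaw": 0}, {"dp": [0, 0, 0], "yaw": 0}, {"dp": [0, 0, -5], "yaw": 0}, {"dp": [0, 0, -30], "yaw": 0}, {"dp": [0, 0, -70], "yaw": 0}, {"dp": [0, 0, -70], "yaw": 0}, {"dp": [0, 0, -70], "yaw": 0}], fingers=0.42)

```text
clock: 20.45
eef_pos: [454.2, -288.6, 149.9]
tcp_rot: [-3.142, -0.0, 1.53]
contact_force: [0.4, 0.7, -0.6]
opening: 0.71
grasp_force: 0.0
```

Run:
```python
from h import *
im,cal=shot('w10')
hsv=cv2.cvtColor(im,cv2.COLOR_BGR2HSV)
for c in ('blue','white'):
    m=cv2.inRange(hsv,*RNG[c]);m[:180]=0;m[:,:265]=0;m[:,365:]=0
    n,l,st,ce=cv2.connectedComponentsWithStats(m);i=1+st[1:,4].argmax();print(c,st[i],ce[i])
    x,y,w,h,_=st[i]; print('ends at z~138:',p2w(cal,'wrist',x+w/2,y,138),p2w(cal,'wrist',x+w/2,y+h,138))
w1=cv2.imread('pics/w1.png');c1=np.load('pics/w1.npy',allow_pickle=True).item()
print(find(w1,c1,'yellow',(437,-83)))
s=r.sense();print(s['eef_pos'])
```

```text
blue [ 284  255   63   44 2066] [315.28799613 278.4661181 ]
ends at z~138: [ 453.31210422 -298.41488295  138.        ] [ 451.91608731 -333.21907166  138.        ]
white [ 282  180   67   84 3841] [315.44103098 229.81411091]
ends at z~138: [ 455.28848638 -249.57550365  138.        ] [ 453.04562142 -305.04134195  138.        ]
((437.1755065917969, -83.43994140625), (42.036251068115234, 45.51118087768555), 82.58767700195312)
[ 453.87410441 -288.40040094  149.39971712]
```

Emit:
carry_out(targets=[{"dp": [60, 0, 0], "yaw": 4}, {"dp": [120, -10, 0], "yaw": 4}, {"dp": [160, -20, 10], "yaw": 4}, {"dp": [204, -25.5, 50], "yaw": 4}, {"dp": [204, -25.5, 50], "yaw": 4}, {"dp": [204, -25.5, 50], "yaw": 4}, {"dp": [204, -25.5, 50], "yaw": 4}])

```text
clock: 21.38
eef_pos: [438.1, -84.8, 100.5]
tcp_rot: [3.14, 0.0, 1.459]
contact_force: [0.5, -0.5, 0.8]
opening: 0.708
grasp_force: 0.0
```

Run:
```python
from h import *
im,cal=shot('w11'); s=r.sense(); e=s['eef_pos'];print(e,np.degrees(s['tcp_rot']))
rc=find(im,cal,'yellow',(437,-83));print(rc,totool(rc[0]))
hsv=cv2.cvtColor(im,cv2.COLOR_BGR2HSV)
m=cv2.inRange(hsv,(20,140,200),(32,255,255));m[:180]=0;m[250:]=0;m[:,:280]=0;m[:,350:]=0
c=max(cv2.findContours(m,0,2)[0],key=cv2.contourArea);pts=np.array([p2w(cal,'wrist',*q[0],44)[:2] for q in c],np.float32);q=cv2.minAreaRect(pts);print(q,totool(q[0]))
```

```text
[438.10159907 -84.87085257 100.59989803] [1.79929041e+02 1.12185866e-02 8.35648510e+01]
((437.221435546875, -83.99332427978516), (42.45903396606445, 45.28900909423828), 81.92001342773438) [ 0.8 -1.1]
((437.19610595703125, -80.99500274658203), (30.441743850708008, 41.2764778137207), 83.53825378417969) [ 3.8 -1.5]
```

Emit:
carry_out(targets=[{"dp": [2, -1, 50], "yaw": 0}, {"dp": [2, -1, 90], "yaw": 0}, {"dp": [2, -1, 110], "yaw": 0}, {"dp": [2, -1, 119], "yaw": 0}, {"dp": [2, -1, 119], "yaw": 0}, {"dp": [2, -1, 119], "yaw": 0}])

```text
clock: 22.18
eef_pos: [437.4, -82.1, -18.0]
tcp_rot: [3.14, 0.0, 1.459]
contact_force: [0.5, 0.0, 0.5]
opening: 0.711
grasp_force: 0.0
```

Emit:
carry_out(targets=[{"dp": [0, 0, 0], "yaw": 0}, {"dp": [0, 0, 0], "yaw": 0}, {"dp": [0, 0, 0], "yaw": 0}, {"dp": [0, 0, 0], "yaw": 0}, {"dp": [0, 0, 0], "yaw": 0}, {"dp": [0, 0, 0], "yaw": 0}], fingers=-1, grip_force=40)

```text
clock: 22.92
eef_pos: [437.3, -82.0, -18.0]
tcp_rot: [3.14, 0.0, 1.46]
contact_force: [-1.0, -0.7, 7.1]
opening: 0.514
grasp_force: 39.7
```

Emit:
carry_out(targets=[{"dp": [0, 0, -40], "yaw": 0}, {"dp": [0, 0, -98], "yaw": 0}, {"dp": [0, 0, -98], "yaw": 0}, {"dp": [0, 0, -98], "yaw": 0}, {"dp": [0, 0, -98], "yaw": 0}])

```text
clock: 23.55
eef_pos: [435.6, -81.6, 78.0]
tcp_rot: [-3.139, -0.0, 1.46]
contact_force: [-0.3, 0.3, -0.5]
opening: 0.507
grasp_force: 41.7
```

Run:
```python
from h import *
go([461.1,-125,80])
```

```text
at [435.6 -81.6  78. ] rot [-1.7987e+02 -1.0000e-02  8.3640e+01] dp [-40.3  30.2  -2. ]
```

Emit:
carry_out(targets=[{"dp": [-40, 29.5, -2], "yaw": -4}, {"dp": [-40, 29.5, -2], "yaw": -4}, {"dp": [-40, 29.5, -2], "yaw": -4}, {"dp": [-40, 29.5, -2], "yaw": -4}, {"dp": [-40, 29.5, -2], "yaw": -4}])

```text
clock: 24.18
eef_pos: [461.0, -124.3, 80.8]
tcp_rot: [-3.141, -0.0, 1.53]
contact_force: [0.6, -0.0, -0.0]
opening: 0.506
grasp_force: 41.6
```

Run:
```python
from h import *
go([466.84-.0425*260,-260,80])
e=r.sense()['eef_pos'];print(e,e[0]-.0425*(e[1])-466.84)
```

```text
at [ 461.  -124.3   80.8] rot [-1.7996e+02 -1.0000e-02  8.7660e+01] dp [-135.8    0.4    0.8]
[ 460.9567116  -124.29941234   80.83347304] -0.6005633709702352
```

Emit:
carry_out(targets=[{"dp": [-25, 0.4, 0.8], "yaw": 0}, {"dp": [-40, 0.4, 0.8], "yaw": 0}, {"dp": [-55, 0.4, 0.8], "yaw": 0}, {"dp": [-70, 0.4, 0.8], "yaw": 0}, {"dp": [-85, 0.4, 0.8], "yaw": 0}, {"dp": [-85, 0.4, 0.8], "yaw": 0}])

```text
clock: 24.92
eef_pos: [458.5, -210.9, 80.3]
tcp_rot: [3.141, 0.0, 1.528]
contact_force: [-0.3, 0.1, 0.1]
opening: 0.507
grasp_force: 41.6
```

Emit:
carry_out(targets=[{"dp": [-20, 0, 0], "yaw": 0}, {"dp": [-35, 0, 0], "yaw": 0}, {"dp": [-45, 0, 0], "yaw": 0}, {"dp": [-51, 0, 0], "yaw": 0}, {"dp": [-51, 0, 0], "yaw": 0}])

```text
clock: 25.55
eef_pos: [456.2, -261.0, 80.2]
tcp_rot: [-3.142, -0.0, 1.529]
contact_force: [-0.3, 0.2, -0.5]
opening: 0.511
grasp_force: 41.6
```

Emit:
carry_out(targets=[{"dp": [0, 0, 0], "yaw": 0}, {"dp": [0, 0, 0], "yaw": 0}, {"dp": [0, 0, 0], "yaw": 0}, {"dp": [0, 0, -5], "yaw": 0}, {"dp": [0, 0, -30], "yaw": 0}, {"dp": [0, 0, -70], "yaw": 0}, {"dp": [0, 0, -70], "yaw": 0}, {"dp": [0, 0, -70], "yaw": 0}], fingers=0.42)

```text
clock: 26.55
eef_pos: [456.1, -260.6, 150.2]
tcp_rot: [3.142, 0.0, 1.53]
contact_force: [0.4, 0.1, 0.1]
opening: 0.709
grasp_force: 0.0
```

Run:
```python
from h import *
im,cal=shot('w12')
hsv=cv2.cvtColor(im,cv2.COLOR_BGR2HSV)
for c in ('blue','white','yellow'):
    m=cv2.inRange(hsv,*RNG[c]);m[:180]=0;m[:,:265]=0;m[:,365:]=0
    n,l,st,ce=cv2.connectedComponentsWithStats(m);i=1+st[1:,4].argmax();print(c,st[i],ce[i])
    x,y,w,h,_=st[i]; print('ends at z~138:',p2w(cal,'wrist',x+w/2,y,138),p2w(cal,'wrist',x+w/2,y+h,138))
w1=cv2.imread('pics/w1.png');c1=np.load('pics/w1.npy',allow_pickle=True).item()
print(find(w1,c1,'green',(439,-5)),find(im,cal,'green',(439,-5)))
s=r.sense();print(s['eef_pos'],totool((439,-5)))
```

```text
blue [ 285  289   59   40 1618] [314.37391842 310.63658838]
ends at z~138: [ 453.41174572 -296.80278257  138.        ] [ 451.88156412 -333.55255658  138.        ]
white [ 282  252   65   48 2209] [313.91942055 277.22453599]
ends at z~138: [ 454.59843988 -268.29922582  138.        ] [ 453.0213718  -306.17863449  138.        ]
yellow [ 281  199   68   63 3334] [314.69016197 232.23845231]
ends at z~138: [ 456.35691618 -233.13772389  138.        ] [ 454.61479087 -275.61746564  138.        ]Traceback (most recent call last):
  File "<stdin>", line 9, in <module>
  File "h.py", line 37, in find
    rc,c=bead(im,cal,col,z=z,box=(max(u-k,0),max(v-k,0),u+k,v+k)); return rc
         ~~~~^^^^^^^^^^^^^^^^^^^^^^^^^^^^^^^^^^^^^^^^^^^^^^^^^^^^
  File "h.py", line 30, in bead
    c=max(cv2.findContours(m,0,2)[0],key=cv2.contourArea); c=cv2.convexHull(c)
ValueError: max() iterable argument is empty
```

Emit:
carry_out(targets=[{"dp": [60, 0, 0], "yaw": -5}, {"dp": [120, -10, 0], "yaw": -9.4}, {"dp": [180, -20, 10], "yaw": -9.4}, {"dp": [240, -28, 50], "yaw": -9.4}, {"dp": [256, -28, 50], "yaw": -9.4}, {"dp": [256, -28, 50], "yaw": -9.4}, {"dp": [256, -28, 50], "yaw": -9.4}, {"dp": [256, -28, 50], "yaw": -9.4}])

```text
clock: 27.6
eef_pos: [439.1, -4.7, 100.5]
tcp_rot: [3.141, 0.0, 1.692]
contact_force: [0.3, 1.1, -0.2]
opening: 0.708
grasp_force: 0.0
```

Run:
```python
from h import *
im,cal=shot('w13'); s=r.sense(); e=s['eef_pos'];print(e,np.degrees(s['tcp_rot']))
rc=find(im,cal,'green',(439,-5));print(rc,totool(rc[0]))
```

```text
[439.15072745  -4.67867734 100.4941385 ] [1.79972237e+02 8.30664155e-03 9.69566264e+01]
((438.6811218261719, -4.416143417358398), (44.738494873046875, 41.67469787597656), 6.9480085372924805) [ 0.3 -0.5]
```

Green is centred, with a shift of about 2 mm in tool x for the view bias.

Emit:
carry_out(targets=[{"dp": [2, -0.5, 50], "yaw": 0}, {"dp": [2, -0.5, 90], "yaw": 0}, {"dp": [2, -0.5, 110], "yaw": 0}, {"dp": [2, -0.5, 119], "yaw": 0}, {"dp": [2, -0.5, 119], "yaw": 0}, {"dp": [2, -0.5, 119], "yaw": 0}])

```text
clock: 28.4
eef_pos: [438.9, -2.1, -17.9]
tcp_rot: [3.14, 0.0, 1.693]
contact_force: [0.1, -0.4, -0.6]
opening: 0.712
grasp_force: 0.0
```

Emit:
carry_out(targets=[{"dp": [0, 0, 0], "yaw": 0}, {"dp": [0, 0, 0], "yaw": 0}, {"dp": [0, 0, 0], "yaw": 0}, {"dp": [0, 0, 0], "yaw": 0}, {"dp": [0, 0, 0], "yaw": 0}, {"dp": [0, 0, 0], "yaw": 0}], fingers=-1, grip_force=40)

```text
clock: 29.15
eef_pos: [438.8, -1.9, -17.8]
tcp_rot: [3.14, 0.0, 1.694]
contact_force: [-1.3, -0.9, 6.9]
opening: 0.511
grasp_force: 39.7
```

Emit:
carry_out(targets=[{"dp": [0, 0, -40], "yaw": 0}, {"dp": [0, 0, -98], "yaw": 0}, {"dp": [0, 0, -98], "yaw": 0}, {"dp": [0, 0, -98], "yaw": 0}, {"dp": [0, 0, -98], "yaw": 0}])

```text
clock: 29.78
eef_pos: [437.1, -1.9, 78.3]
tcp_rot: [-3.139, -0.0, 1.694]
contact_force: [-0.4, -0.4, -1.0]
opening: 0.506
grasp_force: 41.7
```

Run:
```python
from h import *
go([461.1,-125,80])
```

```text
at [437.1  -1.9  78.3] rot [-1.7988e+02 -2.0000e-02  9.7040e+01] dp [-125.1    8.8   -1.8]
```

Emit:
carry_out(targets=[{"dp": [-125, 8.4, -2], "yaw": 9.4}, {"dp": [-125, 8.4, -2], "yaw": 9.4}, {"dp": [-125, 8.4, -2], "yaw": 9.4}, {"dp": [-125, 8.4, -2], "yaw": 9.4}, {"dp": [-125, 8.4, -2], "yaw": 9.4}, {"dp": [-125, 8.4, -2], "yaw": 9.4}])

```text
clock: 30.52
eef_pos: [461.5, -123.8, 81.1]
tcp_rot: [-3.141, -0.0, 1.531]
contact_force: [0.9, 0.2, -0.5]
opening: 0.507
grasp_force: 41.7
```

Run:
```python
from h import *
go([466.84-.0425*231.5,-231.5,80])
```

```text
at [ 461.5 -123.8   81.1] rot [-1.7996e+02 -1.0000e-02  8.7730e+01] dp [-107.8   -0.2    1. ]
```

Emit:
carry_out(targets=[{"dp": [-25, 0, 1], "yaw": 0}, {"dp": [-40, 0, 1], "yaw": 0}, {"dp": [-55, 0, 1], "yaw": 0}, {"dp": [-70, 0, 1], "yaw": 0}, {"dp": [-85, 0, 1], "yaw": 0}, {"dp": [-97, 0, 1], "yaw": 0}, {"dp": [-107, 0, 1], "yaw": 0}, {"dp": [-107, 0, 1], "yaw": 0}])

```text
clock: 31.52
eef_pos: [457.3, -232.5, 80.3]
tcp_rot: [3.142, 0.0, 1.529]
contact_force: [0.3, 0.4, -1.3]
opening: 0.511
grasp_force: 41.6
```

Emit:
carry_out(targets=[{"dp": [0, 0, 0], "yaw": 0}, {"dp": [0, 0, 0], "yaw": 0}, {"dp": [0, 0, 0], "yaw": 0}, {"dp": [0, 0, -5], "yaw": 0}, {"dp": [0, 0, -30], "yaw": 0}, {"dp": [0, 0, -70], "yaw": 0}, {"dp": [0, 0, -70], "yaw": 0}, {"dp": [0, 0, -70], "yaw": 0}], fingers=0.42)

```text
clock: 32.52
eef_pos: [457.2, -231.7, 150.1]
tcp_rot: [3.142, 0.0, 1.53]
contact_force: [0.6, -0.7, -0.9]
opening: 0.714
grasp_force: 0.0
```

Run:
```python
from h import *
im,cal=shot('w14')
hsv=cv2.cvtColor(im,cv2.COLOR_BGR2HSV)
for c in ('blue','white','yellow','green'):
    m=cv2.inRange(hsv,*RNG[c]);m[:180]=0;m[:,:265]=0;m[:,365:]=0
    n,l,st,ce=cv2.connectedComponentsWithStats(m);i=1+st[1:,4].argmax()
    x,y,w,h,_=st[i]; print(c,st[i],'ends at z~138:',p2w(cal,'wrist',x+w/2,y,138)[1],p2w(cal,'wrist',x+w/2,y+h,138)[1])
w1=cv2.imread('pics/w1.png');c1=np.load('pics/w1.npy',allow_pickle=True).item()
for nm in ('w1','w13','w14'):
    i=cv2.imread(f'pics/{nm}.png');c=np.load(f'pics/{nm}.npy',allow_pickle=True).item()
    try: print(nm,find(i,c,'cap',(521,-57),20))
    except Exception as ex: print(nm,ex)
s=r.sense();print(s['eef_pos'])
```

```text
blue [ 287  319   56   37 1268] ends at z~138: -294.7186843024623 -334.6902453441036
white [ 285  289   59   42 1707] ends at z~138: -267.8804040631989 -306.6869457796321
yellow [ 282  253   66   46 2102] ends at z~138: -240.10789964571944 -276.3982944050722
green [ 282  201   66   62 3126] ends at z~138: -205.45529366639755 -247.43952741931724
w1 ((521.4215087890625, -52.718345642089844), (44.215885162353516, 44.82826614379883), 11.694273948669434)
w13 ((526.9630126953125, -43.63341522216797), (33.712738037109375, 62.002586364746094), 55.311161041259766)
w14 ((522.95166015625, -58.12852478027344), (44.593658447265625, 18.81603240966797), 2.754401922225952)
[ 456.8169938  -231.51436277  149.6508902 ]
```

Emit:
carry_out(targets=[{"dp": [60, 10, 0], "yaw": -7}, {"dp": [120, 30, 10], "yaw": -14}, {"dp": [180, 56, 50], "yaw": -14}, {"dp": [181, 56, 50], "yaw": -14}, {"dp": [181, 56, 50], "yaw": -14}, {"dp": [181, 56, 50], "yaw": -14}, {"dp": [181, 56, 50], "yaw": -14}])

```text
clock: 33.45
eef_pos: [520.8, -54.5, 100.9]
tcp_rot: [3.141, 0.0, 1.772]
contact_force: [-0.5, -0.7, -0.1]
opening: 0.705
grasp_force: 0.0
```

Run:
```python
from h import *
im,cal=shot('w15'); s=r.sense(); e=s['eef_pos'];print(e,np.degrees(s['tcp_rot']))
rc=find(im,cal,'cap',(521,-53),20);print(rc,totool(rc[0]))
u,v=w2p(cal,'wrist',(521,-53,20)).astype(int)
cv2.imwrite('pics/w15z.png',cv2.resize(im[v-70:v+70,u-90:u+90],None,fx=4,fy=4,interpolation=2));print(u,v)
```

```text
[520.83588501 -54.42286329 100.91984018] [1.79948460e+02 2.19067661e-02 1.01541332e+02]
((519.90625, -53.155242919921875), (43.2837028503418, 47.47345733642578), 13.118157386779785) [ 1.5 -0.7]
316 203
```

View pics/w15z.png

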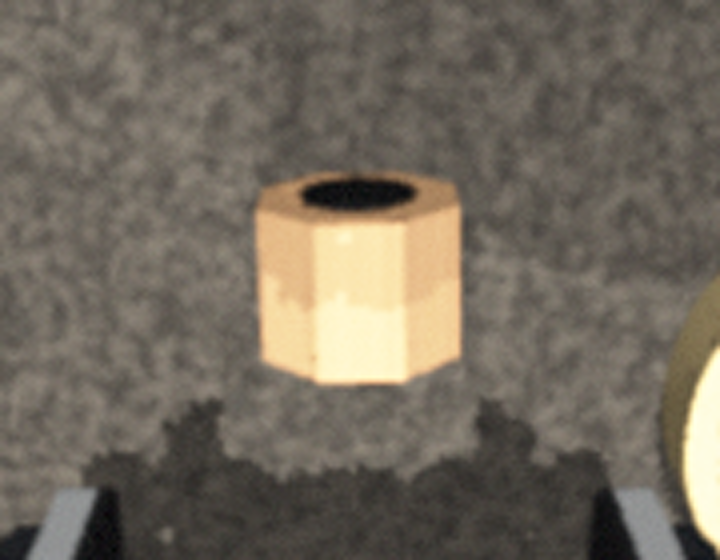

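The cap shows a flat black disc about 22 mm wide at (358,193) in the crop, so the closed end is at +y and the hole faces the rod. It is centred, with its top face at about (316,208).

Emit:
carry_out(targets=[{"dp": [3.5, -0.5, 50], "yaw": 0}, {"dp": [3.5, -0.5, 90], "yaw": 0}, {"dp": [3.5, -0.5, 110], "yaw": 0}, {"dp": [3.5, -0.5, 119], "yaw": 0}, {"dp": [3.5, -0.5, 119], "yaw": 0}, {"dp": [3.5, -0.5, 119], "yaw": 0}])

```text
clock: 34.25
eef_pos: [520.4, -50.2, -17.7]
tcp_rot: [3.14, 0.0, 1.774]
contact_force: [-0.1, 0.3, 0.7]
opening: 0.711
grasp_force: 0.0
```

Emit:
carry_out(targets=[{"dp": [0, 0, 0], "yaw": 0}, {"dp": [0, 0, 0], "yaw": 0}, {"dp": [0, 0, 0], "yaw": 0}, {"dp": [0, 0, 0], "yaw": 0}, {"dp": [0, 0, 0], "yaw": 0}, {"dp": [0, 0, 0], "yaw": 0}], fingers=-1, grip_force=50)

```text
clock: 35.0
eef_pos: [520.3, -50.1, -17.7]
tcp_rot: [3.14, 0.001, 1.774]
contact_force: [-0.7, -1.1, 7.5]
opening: 0.457
grasp_force: 49.9
```

Emit:
carry_out(targets=[{"dp": [0, 0, -40], "yaw": 0}, {"dp": [0, 0, -100], "yaw": 0}, {"dp": [0, 0, -100], "yaw": 0}, {"dp": [0, 0, -100], "yaw": 0}, {"dp": [0, 0, -100], "yaw": 0}])

```text
clock: 35.62
eef_pos: [518.5, -49.8, 80.2]
tcp_rot: [-3.139, -0.001, 1.774]
contact_force: [-0.6, 0.1, -0.5]
opening: 0.462
grasp_force: 51.0
```

Run:
```python
from h import *
go([466.84-.0425*125,-125,82])
```

```text
at [518.5 -49.8  80.2] rot [-1.7988e+02 -4.0000e-02  1.0164e+02] dp [-62.1 -71.   -1.7]
```

Emit:
carry_out(targets=[{"dp": [-62, -71.5, -2], "yaw": 14}, {"dp": [-62, -71.5, -2], "yaw": 14}, {"dp": [-62, -71.5, -2], "yaw": 14}, {"dp": [-62, -71.5, -2], "yaw": 14}, {"dp": [-62, -71.5, -2], "yaw": 14}, {"dp": [-62, -71.5, -2], "yaw": 14}])

```text
clock: 36.38
eef_pos: [462.4, -124.5, 83.1]
tcp_rot: [-3.141, -0.0, 1.531]
contact_force: [0.3, -0.4, -1.6]
opening: 0.462
grasp_force: 50.9
```

Run:
```python
from h import *
im,cal=shot('w16'); s=r.sense(); e=s['eef_pos'];print(e,np.degrees(s['tcp_rot']))
m=cv2.inRange(im,(0,0,0),(45,45,45));m[:220]=0;m[310:]=0;m[:,:285]=0;m[:,350:]=0
n,l,st,ce=cv2.connectedComponentsWithStats(m)
for i in range(1,n):
    if st[i,4]>100: print(st[i],ce[i], 'tool xz->',end=' '); print()
for y in (14,16,18): print(w2p(cal,'wrist',(e[0]+.04*y,e[1]+y,120)))
go([466.84-.0425*175,-175,82.3])
```

```text
[ 462.3646339  -124.61917581   83.15289588] [-1.79994364e+02 -5.09016101e-03  8.76938075e+01]
[290 246  50  26 978] [314.23210634 258.2801636 ] tool xz-> 
[316.85026617 260.46548984]
[316.86285656 256.66789225]
[316.87536166 252.81817355]
at [ 462.4 -124.6   83.2] rot [-1.7999e+02 -1.0000e-02  8.7690e+01] dp [-50.5  -0.9   0.8]
```

Emit:
carry_out(targets=[{"dp": [-20, 0, 0.8], "yaw": 0}, {"dp": [-28, 0, 0.8], "yaw": 0}, {"dp": [-34, 0, 0.8], "yaw": 0}, {"dp": [-38, 0, 0.8], "yaw": 0}, {"dp": [-42, 0, 0.8], "yaw": 0}, {"dp": [-42, 0, 0.8], "yaw": 0}])

```text
clock: 37.17
eef_pos: [460.3, -167.1, 82.5]
tcp_rot: [-3.142, -0.0, 1.529]
contact_force: [-0.1, -0.2, -0.7]
opening: 0.456
grasp_force: 50.9
```

Emit:
carry_out(targets=[{"dp": [-4, 0, 0], "yaw": 0}, {"dp": [-8, 0, 0], "yaw": 0}, {"dp": [-11, 0, 0], "yaw": 0}, {"dp": [-14, 0, 0], "yaw": 0}, {"dp": [-14, 0, 0], "yaw": 0}])

```text
clock: 37.8
eef_pos: [459.7, -181.3, 82.5]
tcp_rot: [-3.142, -0.0, 1.529]
contact_force: [-0.4, 0.9, -0.2]
opening: 0.459
grasp_force: 50.9
```

Inside with no lateral force. Now pushing gently until it bottoms.

Emit:
carry_out(targets=[{"dp": [-1, 0, 0], "yaw": 0}, {"dp": [-2, 0, 0], "yaw": 0}, {"dp": [-2, 0, 0], "yaw": 0}])

```text
clock: 38.17
eef_pos: [459.6, -181.7, 82.4]
tcp_rot: [-3.141, -0.002, 1.529]
contact_force: [1.6, 8.2, 0.9]
opening: 0.459
grasp_force: 51.1
```

Emit:
carry_out(targets=[{"dp": [-1, 0, 0], "yaw": 0}, {"dp": [-2, 0, 0], "yaw": 0}, {"dp": [-2, 0, 0], "yaw": 0}])

```text
clock: 38.55
eef_pos: [459.5, -181.8, 82.4]
tcp_rot: [-3.141, -0.005, 1.528]
contact_force: [4.6, 20.2, 2.7]
opening: 0.461
grasp_force: 51.4
```

Emit:
carry_out(targets=[{"dp": [2, 0, 0], "yaw": 0}, {"dp": [3, 0, 0], "yaw": 0}, {"dp": [3, 0, 0], "yaw": 0}])

```text
clock: 38.92
eef_pos: [459.6, -181.7, 82.4]
tcp_rot: [-3.141, -0.001, 1.529]
contact_force: [0.2, 5.3, 1.1]
opening: 0.458
grasp_force: 50.9
```

Emit:
carry_out(targets=[{"dp": [0, 0, 0], "yaw": 0}, {"dp": [0, 0, 0], "yaw": 0}, {"dp": [0, 0, 0], "yaw": 0}, {"dp": [0, 0, -5], "yaw": 0}, {"dp": [0, 0, -30], "yaw": 0}, {"dp": [0, 0, -70], "yaw": 0}, {"dp": [0, 0, -70], "yaw": 0}, {"dp": [0, 0, -70], "yaw": 0}], fingers=0.42)

```text
clock: 39.92
eef_pos: [459.5, -182.0, 152.3]
tcp_rot: [3.142, 0.0, 1.529]
contact_force: [-0.4, 0.4, -0.4]
opening: 0.709
grasp_force: 0.0
```

Run:
```python
from h import *
im,cal=shot('w17')
hsv=cv2.cvtColor(im,cv2.COLOR_BGR2HSV)
m=cv2.inRange(im,(0,0,0),(45,45,45));m[:150]=0;m[270:]=0;m[:,:285]=0;m[:,350:]=0
n,l,st,ce=cv2.connectedComponentsWithStats(m);i=1+st[1:,4].argmax();print('disc',st[i],ce[i],w2p(cal,'wrist',(459.4,-166.5,118)),p2w(cal,'wrist',*ce[i],118))
for c in ('blue','white','yellow','green'):
    m=cv2.inRange(hsv,*RNG[c]);m[:180]=0;m[:,:265]=0;m[:,365:]=0
    n,l,st,ce=cv2.connectedComponentsWithStats(m);i=1+st[1:,4].argmax()
    x,y,w,h,_=st[i]; print(c,st[i],p2w(cal,'wrist',x+w/2,y,138)[1],p2w(cal,'wrist',x+w/2,y+h,138)[1])
s=r.sense();print(s['eef_pos']);go([500,150,250])
```

```text
disc [299 199  33  12 292] [314.96575342 204.5239726 ] [315.13306506 205.56785235] [ 459.31856074 -165.75571764  118.        ]Traceback (most recent call last):
  File "<stdin>", line 8, in <module>
ValueError: attempt to get argmax of an empty sequence
```

The cap is home: its disc is at y = -165.8 against -166.5 predicted. On to the tools.

Emit:
carry_out(targets=[{"dp": [40, 2, -40], "yaw": 0}, {"dp": [100, 5, -78], "yaw": 0}, {"dp": [160, 10, -78], "yaw": 0}, {"dp": [220, 15, -78], "yaw": 0}, {"dp": [280, 15, -78], "yaw": 0}, {"dp": [340, 15, -78], "yaw": 0}, {"dp": [363, 15, -78], "yaw": -2.4}, {"dp": [363, 15, -78], "yaw": -2.4}, {"dp": [363, 15, -78], "yaw": -2.4}, {"dp": [363, 15, -78], "yaw": -2.4}])

```text
clock: 41.22
eef_pos: [489.5, 178.8, 230.2]
tcp_rot: [-3.141, 0.0, 1.57]
contact_force: [-0.2, -0.2, -0.4]
opening: 0.708
grasp_force: 0.0
```

Run:
```python
from h import *
im,cal=shot('w18'); s=r.sense(); print(s['eef_pos'],np.degrees(s['tcp_rot']))
cv2.imwrite('pics/w18z.png',cv2.resize(im[:270,200:500],(800,720))[:600])
```

```text
[489.64480187 178.94560423 230.34913313] [-1.79982440e+02  1.13773553e-02  8.99341285e+01]
```

View pics/w18z.png

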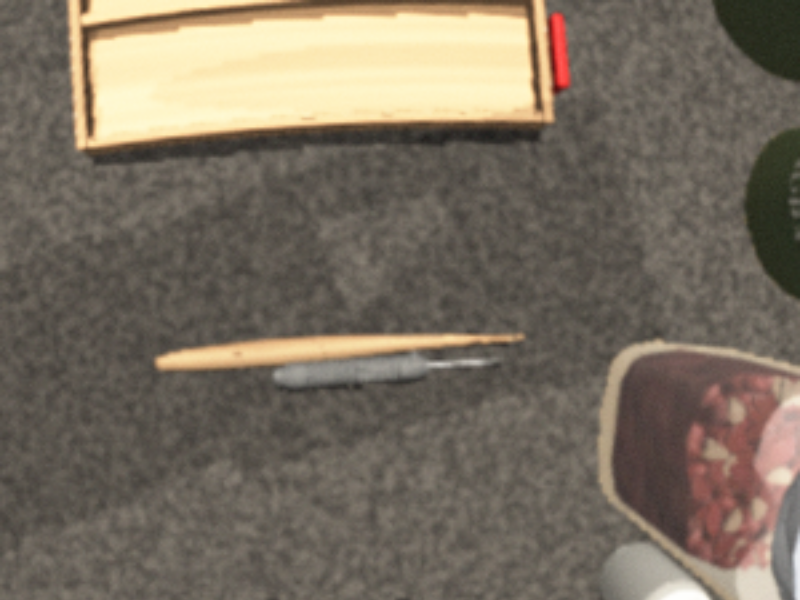

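The last look shows that a tool has been knocked: the tools now lie side by side, both pointing to +x. The wood tool runs from its blunt end (158,362) to its point (522,337) in the crop. The pin grip runs from (275,377) to (425,362), with the needle tip at (500,361). The red tab is on the nearer (-y) compartment.

Run:
```python
from h import *
im=cv2.imread('pics/w18.png');cal=np.load('pics/w18.npy',allow_pickle=True).item()
f=lambda u,v,z:p2w(cal,'wrist',200+u*.375,v*.375,z).round(1)
print('wood',f(158,362,4),f(522,337,4),'grip',f(275,377,6),f(425,362,6),'needle',f(500,361,6))
print('tray near wall corners',f(85,148,21),f(552,122,21),'div',f(82,20,21),f(530,0,21),'tab',f(560,50,25))
print('jar edge',f(600,440,0),f(610,360,0))
hsv=cv2.cvtColor(im,cv2.COLOR_BGR2HSV)
m=cv2.inRange(hsv,(5,60,120),(25,255,255));m[:115]=0;m[150:]=0;m[:,:250]=0;m[:,410:]=0
c=max(cv2.findContours(m,0,2)[0],key=cv2.contourArea);p=np.array([p2w(cal,'wrist',*q[0],4)[:2] for q in c],np.float32);print('wood rect',cv2.minAreaRect(p),cv2.fitLine(p,2,0,.01,.01).ravel(),p[p[:,0].argmin()],p[p[:,0].argmax()])
# tray divider/walls via other images: red & white tabs
m=cv2.inRange(hsv,(170,120,80),(180,255,255))|cv2.inRange(hsv,(0,150,80),(6,255,255));m[60:]=0;m[:,:380]=0;m[:,430:]=0
ys,xs=np.where(m);print('red',xs.mean(),ys.mean(),xs.min(),xs.max(),ys.min(),ys.max(),p2w(cal,'wrist',xs.mean(),ys.mean(),25))
go([400,130,150])
```

```text
wood [418.6 220.    4. ] [591.5 232.9   4. ] grip [474.1 212.1   6. ] [544.4 219.7   6. ] needle [580.6 221.1   6. ]
tray near wall corners [390.1 321.8  21. ] [599.2 334.9  21. ] div [388.2 384.   21. ] [589.8 393.9  21. ] tab [602.2 369.2  25. ]
jar edge [636.7 182.6   0. ] [638.9 223.4   0. ]
wood rect ((504.3111572265625, 227.03330993652344), (175.51806640625, 13.169137001037598), 4.002573013305664) [9.9914467e-01 4.1350536e-02 4.8722861e+02 2.2614073e+02] [416.9421  218.39374] [591.8048  233.37987]
red 409.1190476190476 19.136904761904763 406 413 5 34 [601.10661167 368.5384644   25.        ]
at [489.6 178.9 230.3] rot [-1.7998e+02  1.0000e-02  8.9930e+01] dp [-49.  -89.6  80.4]
```

Emit:
carry_out(targets=[{"dp": [20, -20, 40], "yaw": -10}, {"dp": [43, -42.5, 80], "yaw": -20}, {"dp": [43, -42.5, 110], "yaw": -30}, {"dp": [43, -42.5, 110], "yaw": -40}, {"dp": [43, -42.5, 110], "yaw": -50}, {"dp": [43, -42.5, 110], "yaw": -60}, {"dp": [43, -42.5, 110], "yaw": -70}, {"dp": [43, -42.5, 130], "yaw": -80}, {"dp": [43, -42.5, 130], "yaw": -90}, {"dp": [43, -42.5, 130], "yaw": -94}, {"dp": [43, -42.5, 130], "yaw": -94}, {"dp": [43, -42.5, 130], "yaw": -94}], fingers=-0.06)

```text
clock: 42.78
eef_pos: [447.3, 222.6, 100.6]
tcp_rot: [3.142, 0.0, -3.074]
contact_force: [-0.0, 0.5, 0.3]
opening: 0.467
grasp_force: 0.0
```

Run:
```python
from h import *
im,cal=shot('w19'); s=r.sense(); e=s['eef_pos'];print(e,np.degrees(s['tcp_rot']),s['qpos'].round(2),s['opening'])
hsv=cv2.cvtColor(im,cv2.COLOR_BGR2HSV)
m=cv2.inRange(hsv,(5,60,110),(25,255,255)); 
M=np.zeros_like(m); hull=cv2.convexHull(np.array([w2p(cal,'wrist',(x,226.5+.073*(x-504.5)+d,4)) for x in (400,560) for d in (-14,14)],np.float32)).astype(int)
cv2.fillConvexPoly(M,hull,255); m&=M
c=max(cv2.findContours(m,0,2)[0],key=cv2.contourArea);p=np.array([p2w(cal,'wrist',*q[0],4)[:2] for q in c],np.float32)
print(cv2.contourArea(c),cv2.minAreaRect(p),p[p[:,0].argmin()],p[p[:,0].argmax()])
for x in (440,447,455): q=p[abs(p[:,0]-x)<2.5]; print(x,q[:,1].min() if len(q) else 0,q[:,1].max() if len(q) else 0)
```

```text
[447.27062309 222.72141613 100.60697839] [ 1.79995336e+02  1.13839061e-02 -1.76073499e+02] [ 0.46  0.3   2.   -0.    0.84 -1.18] 0.471035698207017
1485.0 ((488.4342346191406, 225.54302978515625), (143.17474365234375, 12.679814338684082), 3.4079432487487793) [416.9483  221.70927] [559.8563  230.44746]
440 226.68259 227.61514
447 0 0
455 0 0
```

Emit:
carry_out(targets=[{"dp": [0, 0, 50], "yaw": 0}, {"dp": [0, 0, 90], "yaw": 0}, {"dp": [0, 0, 108], "yaw": 0}, {"dp": [0, 0, 112], "yaw": 0}, {"dp": [0, 0, 115], "yaw": 0}, {"dp": [0, 0, 115], "yaw": 0}])

```text
clock: 43.58
eef_pos: [447.7, 223.2, -13.8]
tcp_rot: [3.141, 0.001, -3.071]
contact_force: [-0.6, -0.2, 0.1]
opening: 0.47
grasp_force: 0.0
```

Emit:
carry_out(targets=[{"dp": [0, 0, 2], "yaw": 0}, {"dp": [0, 0, 4], "yaw": 0}, {"dp": [0, 0, 4], "yaw": 0}])

```text
clock: 43.95
eef_pos: [447.1, 223.0, -18.5]
tcp_rot: [-3.142, -0.0, -3.071]
contact_force: [0.3, 0.4, -0.5]
opening: 0.466
grasp_force: 0.0
```

Emit:
carry_out(targets=[{"dp": [0, 0, 1], "yaw": 0}, {"dp": [0, 0, 2], "yaw": 0}, {"dp": [0, 0, 2], "yaw": 0}])

```text
clock: 44.32
eef_pos: [447.1, 223.0, -20.6]
tcp_rot: [-3.142, -0.0, -3.071]
contact_force: [-0.1, 0.5, -0.3]
opening: 0.471
grasp_force: 0.0
```

Emit:
carry_out(targets=[{"dp": [0, 0, 0], "yaw": 0}, {"dp": [0, 0, 0], "yaw": 0}, {"dp": [0, 0, 0], "yaw": 0}, {"dp": [0, 0, 0], "yaw": 0}, {"dp": [0, 0, 0], "yaw": 0}], fingers=-1, grip_force=30)

```text
clock: 44.95
eef_pos: [449.1, 224.1, -18.8]
tcp_rot: [3.14, 0.004, -3.071]
contact_force: [-1.0, 0.4, 20.2]
opening: 0.104
grasp_force: 37.1
```

Emit:
carry_out(targets=[{"dp": [0, 0, -30], "yaw": 0}, {"dp": [0, 0, -90], "yaw": 0}, {"dp": [2, 60, -90], "yaw": 0}, {"dp": [2, 120, -90], "yaw": 0}, {"dp": [2, 180, -90], "yaw": 0}, {"dp": [2, 195, -90], "yaw": 0}, {"dp": [2, 195, -90], "yaw": 0}, {"dp": [2, 195, -90], "yaw": 0}])

```text
clock: 45.95
eef_pos: [431.1, 415.6, 69.1]
tcp_rot: [-3.14, -0.001, -3.072]
contact_force: [0.7, -0.5, -0.5]
opening: 0.103
grasp_force: 30.3
```

Run:
```python
from h import *
s=r.sense();e=s['eef_pos'];print(e,np.degrees(s['tcp_rot']),s['opening'],s['grasp_force'])
im=cv2.imread('pics/top0.png');cal=r.get_calibration('top');hsv=cv2.cvtColor(im,cv2.COLOR_BGR2HSV)
m=cv2.inRange(hsv,(8,50,110),(25,200,255));m[:190]=0;m[268:]=0;m[:,:194]=0;m[:,244:]=0;m=cv2.morphologyEx(m,3,np.ones((3,3)))
c=max(cv2.findContours(m,0,2)[0],key=cv2.contourArea);p=np.array([p2w(cal,'top',*q[0],18)[:2] for q in c],np.float32);print('tray',cv2.minAreaRect(p))
for n,lo,hi in (('red',(170,120,80),(180,255,255)),('white',(0,0,180),(180,45,255))):
    m=cv2.inRange(hsv,lo,hi);m[:185]=0;m[202:]=0;m[:,:192]=0;m[:,244:]=0;ys,xs=np.where(m);print(n,len(xs),p2w(cal,'top',xs.mean(),ys.mean(),28) if len(xs) else 0)
im,cal=shot('w20');hsv=cv2.cvtColor(im,cv2.COLOR_BGR2HSV)
m=cv2.inRange(hsv,(8,50,110),(25,200,255))
for q in [(490.7,361.3,5),(487,422,5),(594,399,21)]: print(q,w2p(cal,'wrist',q))
for n,lo,hi,g in (('red',(170,120,80),(180,255,255),(601,368.5,25)),('white',(0,0,170),(180,50,255),(597,430,25))):
    u,v=w2p(cal,'wrist',g).astype(int); m=cv2.inRange(hsv,lo,hi); B=np.zeros_like(m); B[max(v-25,0):v+25,u-30:u+30]=255; m&=B
    k,l,st,ce=cv2.connectedComponentsWithStats(m); 
    if k>1: i=1+st[1:,4].argmax();x,y,w,h,_=st[i];print(n,(u,v),st[i],p2w(cal,'wrist',*ce[i],22),[p2w(cal,'wrist',t,y+h/2,22)[:2].round(0) for t in (x,x+w)])
```

```text
[431.14919682 415.58422779  69.10915891] [-1.79927221e+02 -6.23616804e-02 -1.76002525e+02] 0.10331932039021677 30.292813181877136
tray ((494.3480224609375, 385.8021240234375), (227.16152954101562, 155.67279052734375), 3.27144718170166)
red 0 0
white 21 [598.82280735 428.85858625  28.        ]
(490.7, 361.3, 5) [246.36775964 272.1416869 ]
(487, 422, 5) [316.77443828 273.808264  ]
(594, 399, 21) [285.97816992 368.38342758]
```

Emit:
carry_out(targets=[{"dp": [0, 2.5, 20], "yaw": 0}, {"dp": [0, 2.5, 45], "yaw": 0}, {"dp": [0, 2.5, 65], "yaw": 0}, {"dp": [0, 2.5, 75], "yaw": 0}, {"dp": [0, 2.5, 80], "yaw": 0}, {"dp": [0, 2.5, 80], "yaw": 0}])

```text
clock: 46.75
eef_pos: [431.3, 419.9, -10.5]
tcp_rot: [3.142, 0.0, -3.071]
contact_force: [0.0, 0.1, -0.5]
opening: 0.104
grasp_force: 30.3
```

Emit:
carry_out(targets=[{"dp": [0, 0, 1], "yaw": 0}, {"dp": [0, 0, 2], "yaw": 0}, {"dp": [0, 0, 2], "yaw": 0}])

```text
clock: 47.12
eef_pos: [431.3, 420.0, -12.2]
tcp_rot: [3.141, 0.0, -3.071]
contact_force: [0.5, -0.6, -0.2]
opening: 0.104
grasp_force: 30.3
```

Emit:
carry_out(targets=[{"dp": [0, 0, 1], "yaw": 0}, {"dp": [0, 0, 1], "yaw": 0}, {"dp": [0, 0, 1], "yaw": 0}, {"dp": [0, 0, 1], "yaw": 0}], fingers=-0.58)

```text
clock: 47.62
eef_pos: [431.2, 419.8, -13.5]
tcp_rot: [-3.142, -0.0, -3.071]
contact_force: [-0.1, -0.3, 0.4]
opening: 0.214
grasp_force: 0.0
```

Emit:
carry_out(targets=[{"dp": [0, 0, -10], "yaw": 0}, {"dp": [0, 0, -40], "yaw": 0}, {"dp": [0, 0, -90], "yaw": 0}, {"dp": [40, -60, -130], "yaw": 0}, {"dp": [40, -120, -130], "yaw": 0}, {"dp": [40, -120, -130], "yaw": 0}, {"dp": [40, -120, -130], "yaw": 0}])

```text
clock: 48.5
eef_pos: [400.3, 297.2, 117.3]
tcp_rot: [3.141, 0.001, -3.073]
contact_force: [1.0, 0.2, -0.6]
opening: 0.211
grasp_force: 0.0
```

Run:
```python
from h import *
im,cal=shot('w21'); s=r.sense(); e=s['eef_pos'];print(e,np.degrees(s['tcp_rot']),s['opening'])
hsv=cv2.cvtColor(im,cv2.COLOR_BGR2HSV)
# pin grip: grey, compare to dark counter
for P in [(474,212,6),(544,220,6),(580,221,6),(419,416,10),(593,427,10)]: print(P,w2p(cal,'wrist',P).round())
# tray profile across white compartment at several x: print grey values
g=cv2.cvtColor(im,cv2.COLOR_BGR2GRAY)
for x in (470,520,560):
    pr=[]
    for d in range(-40,41,3):
        u,v=w2p(cal,'wrist',(x,422+.06*(x-487)+d,8)).round().astype(int)
        pr.append((d,int(g[v,u]),int(hsv[v,u,1])) if 0<=u<640 and 0<=v<400 else (d,-1,-1))
    print(x,pr)
```

```text
[400.52845443 298.01497764 117.06617288] [ 1.79936650e+02  7.21630637e-02 -1.76015858e+02] 0.2140631843475634
(474, 212, 6) [226. 257.]
(544, 220, 6) [237. 310.]
(580, 221, 6) [240. 333.]
(419, 416, 10) [432. 221.]
(593, 427, 10) [407. 349.]
470 [(-40, 237, 67), (-37, 146, 114), (-34, 112, 114), (-31, 104, 115), (-28, 220, 93), (-25, 233, 72), (-22, 233, 71), (-19, 233, 71), (-16, 235, 69), (-13, 233, 71), (-10, 233, 74), (-7, 179, 113), (-4, 119, 118), (-1, 152, 105), (2, 208, 94), (5, 229, 78), (8, 214, 93), (11, 221, 86), (14, 226, 83), (17, 226, 83), (20, 220, 90), (23, 164, 113), (26, 151, 115), (29, 80, 113), (32, 73, 118), (35, 188, 111), (38, 237, 67)]
520 [(-40, 32, 50), (-37, 38, 65), (-34, 46, 69), (-31, 21, 64), (-28, 24, 20), (-25, 22, 69), (-22, 19, 36), (-19, 31, 23), (-16, 35, 34), (-13, 29, 32), (-10, 30, 38), (-7, 41, 28), (-4, 28, 18), (-1, 29, 43), (2, 21, 106), (5, 61, 96), (8, 208, 101), (11, 242, 60), (14, 241, 56), (17, 240, 60), (20, 233, 76), (23, 162, 109), (26, 149, 113), (29, 81, 120), (32, 75, 111), (35, 110, 121), (38, 241, 60)]
560 [(-40, 24, 46), (-37, 34, 15), (-34, 31, 51), (-31, 29, 46), (-28, 35, 44), (-25, 35, 28), (-22, 45, 39), (-19, 41, 28), (-16, 48, 41), (-13, 40, 34), (-10, 33, 28), (-7, 27, 58), (-4, 31, 8), (-1, 29, 17), (2, 22, 22), (5, 31, 8), (8, 26, 10), (11, 29, 45), (14, 24, 57), (17, 23, 66), (20, 27, 44), (23, 25, 46), (26, 28, 41), (29, 29, 51), (32, 24, 38), (35, 27, 26), (38, 30, 16)]
```

Emit:
carry_out(targets=[{"dp": [-50, -45, 0], "yaw": -2}, {"dp": [-102, -89, 0], "yaw": -2}, {"dp": [-102, -89, 17], "yaw": -2}, {"dp": [-102, -89, 17], "yaw": -2}, {"dp": [-102, -89, 17], "yaw": -2}, {"dp": [-102, -89, 17], "yaw": -2}], fingers=-0.06)

```text
clock: 49.3
eef_pos: [507.1, 216.9, 99.7]
tcp_rot: [3.141, -0.0, -3.035]
contact_force: [-0.7, 0.1, -0.1]
opening: 0.468
grasp_force: 0.0
```

Run:
```python
from h import *
im,cal=shot('w22'); s=r.sense(); e=s['eef_pos'];print(e,np.degrees(s['tcp_rot']),s['opening'])
g=cv2.GaussianBlur(cv2.cvtColor(im,cv2.COLOR_BGR2GRAY),(3,3),0)
for x in range(465,545,10):
    pr=[]
    for d in range(-16,17,2):
        u,v=w2p(cal,'wrist',(x,216+.108*(x-509)+d,9)).round().astype(int)
        pr.append(int(g[v,u]) if 0<=u<640 and 0<=v<400 else -1)
    print(x,pr)
print([w2p(cal,'wrist',(x,216+.108*(x-509),9)).round() for x in (474,509,544)])
```

```text
[507.22204954 216.72934866  99.85343315] [ 1.79987510e+02  1.75483803e-02 -1.73876659e+02] 0.47457203883108684
465 [98, 89, 83, 86, 84, 76, 73, 79, 89, 96, 85, 84, 90, 88, 87, 90, 103]
475 [76, 79, 85, 87, 82, 62, 74, 131, 158, 154, 117, 89, 79, 91, 96, 85, 82]
485 [79, 94, 95, 80, 52, 82, 136, 153, 161, 167, 147, 103, 81, 87, 87, 86, 84]
495 [95, 95, 92, 52, 50, 78, 127, 143, 149, 144, 121, 90, 93, 95, 89, 81, 78]
505 [44, 47, 45, 43, 48, 63, 101, 139, 140, 140, 125, 98, 87, 98, 92, 88, 90]
515 [40, 40, 41, 47, 53, 78, 124, 141, 157, 147, 115, 100, 103, 99, 89, 80, 78]
525 [96, 83, 82, 63, 55, 105, 125, 147, 155, 138, 99, 75, 85, 79, 74, 80, 97]
535 [84, 90, 90, 60, 77, 119, 145, 133, 149, 137, 124, 96, 84, 84, 87, 87, 82]
[array([312., 163.]), array([312., 203.]), array([313., 240.])]
```

Emit:
carry_out(targets=[{"dp": [-2, 0, 50], "yaw": 0}, {"dp": [-2, 0, 90], "yaw": 0}, {"dp": [-2, 0, 110], "yaw": 0}, {"dp": [-2, 0, 117], "yaw": 0}, {"dp": [-2, 0, 117], "yaw": 0}, {"dp": [-2, 0, 117], "yaw": 0}])

```text
clock: 50.1
eef_pos: [510.5, 216.4, -16.4]
tcp_rot: [3.141, 0.002, -3.036]
contact_force: [0.3, 0.6, 0.6]
opening: 0.469
grasp_force: 0.0
```

Emit:
carry_out(targets=[{"dp": [0, 0, 0], "yaw": 0}, {"dp": [0, 0, 0], "yaw": 0}, {"dp": [0, 0, 0], "yaw": 0}, {"dp": [0, 0, 0], "yaw": 0}, {"dp": [0, 0, 0], "yaw": 0}], fingers=-1, grip_force=30)

```text
clock: 50.72
eef_pos: [510.2, 216.1, -16.8]
tcp_rot: [3.141, 0.001, -3.036]
contact_force: [-0.9, -1.0, 5.9]
opening: 0.131
grasp_force: 31.9
```

Emit:
carry_out(targets=[{"dp": [0, 0, -30], "yaw": 0}, {"dp": [0, 0, -85], "yaw": 0}, {"dp": [0, 0, -85], "yaw": 0}, {"dp": [0, 0, -85], "yaw": 0}])

```text
clock: 51.22
eef_pos: [509.6, 215.9, 67.5]
tcp_rot: [3.141, 0.0, -3.036]
contact_force: [0.1, -0.1, -0.7]
opening: 0.131
grasp_force: 31.2
```

Run:
```python
from h import *
go([472,360,68]); print(r.sense()['opening'])
```

```text
at [509.6 215.9  67.5] rot [ 1.7999e+02  2.0000e-02 -1.7397e+02] dp [ 22.3 147.3  -0.5]
0.13077240457401235
```

Emit:
carry_out(targets=[{"dp": [8, 50, 0], "yaw": 2.3}, {"dp": [16, 100, 0], "yaw": 2.3}, {"dp": [22, 146, 0], "yaw": 2.3}, {"dp": [22, 146, 0], "yaw": 2.3}, {"dp": [22, 146, 0], "yaw": 2.3}, {"dp": [22, 146, 30], "yaw": 2.3}, {"dp": [22, 146, 60], "yaw": 2.3}, {"dp": [22, 146, 72], "yaw": 2.3}, {"dp": [22, 146, 78], "yaw": 2.3}, {"dp": [22, 146, 78], "yaw": 2.3}, {"dp": [22, 146, 78], "yaw": 2.3}])

```text
clock: 52.6
eef_pos: [473.2, 359.2, -9.6]
tcp_rot: [3.141, 0.001, -3.076]
contact_force: [0.3, -0.0, -0.1]
opening: 0.135
grasp_force: 31.2
```

Emit:
carry_out(targets=[{"dp": [0, 0, 0.5], "yaw": 0}, {"dp": [0, 0, 0.5], "yaw": 0}, {"dp": [0, 0, 0.5], "yaw": 0}, {"dp": [0, 0, 0.5], "yaw": 0}], fingers=-0.6)

```text
clock: 53.1
eef_pos: [472.5, 358.9, -10.9]
tcp_rot: [3.142, 0.0, -3.076]
contact_force: [0.2, 0.4, -0.0]
opening: 0.201
grasp_force: 0.0
```

Emit:
carry_out(targets=[{"dp": [0, 0, -10], "yaw": 0}, {"dp": [0, 0, -30], "yaw": 0}, {"dp": [0, 0, -80], "yaw": 0}, {"dp": [30, -60, -140], "yaw": 0}, {"dp": [60, -120, -190], "yaw": 0}, {"dp": [60, -160, -190], "yaw": 0}, {"dp": [60, -160, -190], "yaw": 0}, {"dp": [60, -160, -190], "yaw": 0}])

```text
clock: 54.1
eef_pos: [423.7, 194.9, 180.5]
tcp_rot: [3.14, 0.003, -3.078]
contact_force: [0.7, 0.7, 0.3]
opening: 0.201
grasp_force: 0.0
```

Run:
```python
from h import *
im,cal=shot('w23'); s=r.sense(); print(s['eef_pos'])
X=np.arange(380,612,2);Y=np.arange(460,318,-2)
mp=np.array([[w2p(cal,'wrist',(x,y,8)) for x in X] for y in Y],np.float32)
R=cv2.remap(im,mp[...,0],mp[...,1],cv2.INTER_LINEAR);hsv=cv2.cvtColor(R,cv2.COLOR_BGR2HSV)
m=((hsv[...,1]<60)&(R.max(2)<200)).astype(np.uint8)
n,l,st,ce=cv2.connectedComponentsWithStats(m)
for i in range(1,n):
    if st[i,4]>25: x,y,w,h,a=st[i];print('grey x',X[x],X[min(x+w,len(X)-1)],'y',Y[min(y+h,len(Y)-1)],Y[y],a)
g=hsv[...,2]
for j in range(0,len(Y),2): print(Y[j],''.join(' .:-=+*#%@'[int(v)*9//255] if sat>=60 else ('o' if v<200 else 'w') for v,sat in zip(g[j,::2],hsv[j,::2,1])))
```

```text
[423.74516004 195.66229512 179.75493185]
grey x 604 610 y 396 460 76
grey x 430 610 y 320 380 535
grey x 380 384 y 320 376 42
grey x 438 512 y 350 366 216
460 ==****%%%%%%%%%%@@@@%%%%%%##***+++==----:-------------*%oo
456 %%@%%%%%#%###*++=====-----------:-:---------------==--*%oo
452 %%==------:------------------------=====++++*******+--+%*o
448 %%:-----------------=====++++**********#****%%%#%%##==+%oo
444 #%--====++++*+*************###%%%%%%%%%%%%%%%%%%%%%%==+%*o
440 #%**#*#*##*%%%%%%%%%%%%@%%%%%%%%%%%%%%%%%%%%%%%%%%%%=-=%#o
436 *%%%%%%@@%%w%%w%%%%%%%%%%%%%%%%%%%%%%%%%%%%%%%%%%%%%+==%#o
432 *%%w%%%%%%%%%%%%%%%%%%%%%%%%%%%%%%%%%%%%%%%%%%%%%%%%+-=%#o
428 +%%%%%%%%%%%%%%%%%%%%%%%%www%%%%%%%%%%%###*###%%%%%%*=-%#o
424 +%%w%%%%w%%ww%%%%%%%%%%%%%%%%%##*+++++++*###%%%%%%%%*=-%#o
420 =%%%%%%%%%%%%%%%%%####***++=++++*###%%%%%@@w%%%%%%%@*--%#o
416 =%%%%%++++++======+++++**###%%%%@%@%%%%%%%%%%w%%%%%%#--#%o
412 =%%%%%*##**########%%%%%%%%wwwwwwwwwwwwwwwww%%%%www@%--#%o
408 =%%%%%%%%%%%%%%%@wwwwwwwwwwwwwwwwww%%%%%%%%%%%%%wwww%##%%o
404 -%%wwwwwwwwwwwwwwwwwwwwww%w%wwwwwwwwwwwwwwwww%%@%%@@@%@%%o

[... 622 characters left out ...]
%%+:o o
360 o=%%wwwwwwwwww%oooooooooooooooooo%%%%%%%%%wwwwwwwwww%=oooo
356 o=%%wwwwwwwwww*oooooooooooo----=@w%w%%%%%%wwwwwwwwww%:o oo
352 o=%%wwwwwwwwww%*oooooo+*##%##%%%w%%%%%%%%%%wwwwwwwww#ooooo
348 o=%wwwwwwwwwwww%#%#%%%%@%wwwwww%%%%%%%%%%%%wwwwwwww%.oo oo
344 o=%%wwwwwwwwwwwwwwwwwwwwwwwww%%%%%%%%%%%%%%www%w%%@-oooooo
340 o-%%wwwwwwwwwwwwwwwwwwwwwww%%%%%%%%%%%%%%%%%%%%%%%*ooooooo
336 o=%%wwwwwwwwwwwwwwww%%w%%%%%%%%%%%###*+++===------.ooooooo
332 o=%%%%w%%%%@%@@@%%%%%##++===---:--::-:------------o oooooo
328 o=##%##*++===-------::--------------::::::.:oooooooooooooo
324 o------------=------::::::.:.ooooooooooooooooooooooooooooo
320 o------::::o:oooooooooooooooooooooooooooooooooooooo oo ooo
```

Both tools lie flat in the right compartments. One numeric check of the rack with the side and top cameras, then I'll hand in.

Run:
```python
from h import *
for cam in ('side','top'):
    im,cal=shot('f_'+cam,cam);hsv=cv2.cvtColor(im,cv2.COLOR_BGR2HSV)
    for k,y in (('blue',-319),('white',-291),('yellow',-261),('green',-232),('cap',-182.5)):
        u,v=w2p(cal,cam,(466.8+.0425*y,y,135)).round().astype(int);print(cam,k,(u,v),im[v-1:v+2,u-1:u+2].mean((0,1)).round()[::-1])
    for k,p in (('pot',(606,-169,30)),('tape',(645,-68,20))):
        u,v=w2p(cal,cam,p).astype(int);a=cv2.imread(f'pics/{cam}0.png')[v-18:v+18,u-18:u+18].astype(int);print(k,np.abs(a-im[v-18:v+18,u-18:u+18]).mean())
```

```text
side blue (np.int64(324), np.int64(103)) [ 58. 118. 210.]
side white (np.int64(325), np.int64(108)) [255. 255. 255.]
side yellow (np.int64(327), np.int64(114)) [255. 240.  72.]
side green (np.int64(328), np.int64(120)) [ 94. 183. 133.]
side cap (np.int64(330), np.int64(131)) [254. 241. 181.]
pot 2.1535493827160495
tape 2.303240740740741
top blue (np.int64(440), np.int64(237)) [ 92. 129. 185.]
top white (np.int64(431), np.int64(237)) [247. 246. 245.]
top yellow (np.int64(421), np.int64(237)) [245. 215. 116.]
top green (np.int64(411), np.int64(236)) [120. 170. 138.]
top cap (np.int64(395), np.int64(235)) [243. 211. 171.]
pot 4.285493827160494
tape 4.263888888888889
```

```bash
python3 -c "
from rig import r
print(r.sign_off())"
```

```text
the job is handed in; nothing more can be done
None
```

I handed the job in: blue, white, yellow and green are on the rod in order with the cap pushed home, both tools lie flat in their compartments pointing at the tabs, and the pot and tape roll look unmoved in the camera images.

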